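Free the stuck keeper bar and load the indexing table

ROBOT

A 6-joint arm with a two-finger parallel gripper is mounted at the origin on the work surface. World frame = base frame: x ahead of the robot, y to its left, z up, the work surface at z = 0. Lengths are in m, angles in rad, forces in N, time in s.
With the tool pointing down it reaches from about 0.375 to 0.9 m from the base axis. Payload 3.1 kg.
Tool frame: the origin (TCP) lies between the finger pads; the fingertips stand 17 mm ahead of it and the grasp point (between the pads) lies 2 mm behind it (robot.nose_length is the distance from the TCP to the fingertips, in m); z points along the fingers, y is the line along which they close (so a half turn about z gives the same grasp; the last joint's range is limited). The gripper opens to 87 mm and grips with 3 to 60 N. Pads are 19 mm wide; open, the fingers measure 117 mm over their backs; the gripper's body (75 mm by 190 mm) begins 51 mm behind the grasp point.
Start: joints at [1.097, 0.527, 1.433, -0, 1.181, -0.178], TCP at [0.182, 0.598, 0.24] pointing down, gripper open.
Joint ranges: [-3.08, 3.08], [-0.75, 2.2], [0.22, 2.44], [-1.43, 4.57], [0, 2.65], [-2.85, 2.85]. Speed limits (rad/s): [2.79, 2.79, 3.14, 3.14, 3.14, 3.14].

INTERFACE

Orientations are given as a unit quaternion [x, y, z, w].
In Python, from rig import robot, cams gives the robot as it stands.
- The arm moves only by the shell command python3 -m pendant 'ROWS' [FORCE]. ROWS is JSON, a list of rows, each an object with "jaw": the opening, from 0 (shut) to 1 (fully open); "linear": the shift along the tool's x, y, z in cm, a list of three; "twist": the turn about the tool's z in degrees. A call has 1 to 12 rows; each row shifts and turns the commanded pose from where the row before left it, along the tool's axes as they then stand; what a row does not reach is not made up. A row lasts 1/12 s, in which the tool goes at most 41.7 mm and 7.16 degrees, less where a joint would pass 70% of its speed; a pose out of reach is approached as far as the arm can. A call is refused whole if a number of a shift passes 4.17 or a number of a turn 7.16, either way. A call with a gripper value outside its range is refused whole. The fingers move at their own pace and stop on an object; FORCE is the grip in N (left out, the last holds). Time passes only in rows, so rows that do not move let the fingers close. It gives the time, the measured TCP pose, the force, the opening and the grip force at its end, in the units of the state.
- robot.get_obs(): the state, without advancing time (a new reading comes with each control period).
- cams.camera(name): name is "scene" or "top"; returns a dict with "color" (420x560x3 uint8, blue, green, red), "depth" (420x560 float32, m along the optical axis (not along the pixel's ray), 0 where there is no reading), "fov_y" (degrees; the focal length in pixels is half the picture's height over the tangent of half this angle, whatever the lens; pixels are square), "cx", "cy" (the principal point, pixels), "view" (4x4, takes a point from world to camera coordinates). Camera axes: x right, y down, z forward; pixel columns grow to the right and rows downward; lengths in m; the calibration is good to about 2 mm. A picture is of the moment at which its call begins.
- robot.hand_in(): hands the job in; it is judged then, once.
The state is a dict: "time": time; "q": joint angles; "joint_velocities": joint speeds; "joint_torque": joint torques, N m; "position": TCP position; "tool_rot": TCP orientation; "ft_force": force on the tool from outside, world axes, zero at the start; "moment": the same for the moment, N m; "grip_width": finger opening in m; "grip_force": force on a finger pad.
Only numpy, scipy, OpenCV 4.12 (cv2) and the standard library are available. Lean on these libraries where they do the work, as an engineer would, in place of code of your own. Each camera call takes 0.05 s, during which the arm holds its last target. There are 200 camera calls.

TASK

The check pieces in the rack are locked in by a keeper bar that has stuck in its two clips: with the mallet, not the hand, tap the bar's blue and red pads lightly in turn, away from the robot, so that it walks out of both clips without one end ever getting more than about 15 mm ahead of the other, then lay it along the yellow stripe of the rest board and stand the mallet back on its green mat. Stand every check piece that is there upright on the round table, inside the white circle, and only then turn the table by pushing its edge pegs until the black notch faces the red mark. Leave everything else on the bench where it is.

Things in the scene. Friction and masses are not known exactly. Their poses are not given: they have to be found in the camera images.
- rack: Fixed aluminium rack plate 160 (x) x 314 (y) x 12 mm; origin at the centre of its underside. Its +x points roughly away from the robot: the way the bar must go. The pieces stand on its top (z = 12). At y = +140 and -140 a teal seat post 24 mm wide (y), x from -28 to +77, top at z = 64, carries an end of the bar under a clip; a stop 12 mm high at x = 69 to 77 keeps the bar from falling off.
- bar: Loose dark steel keeper bar 18 (x) x 300 (y) x 18 (z) mm, 0.25 kg; origin at the middle of its underside, y along it. Starts at the rack's x = 0, underside at z = 64, over the pieces. A tap near one end moves that end, the bar pivoting about the other. On its middle a yellow grip block 14 (x) x 50 (y) mm, from z = 18 to 44, to lift the freed bar by from above. Ends plain; blue and red tap pads.
- bar_blue (a point): Point on the bar's axis at its blue end, in the clip: bar frame (0, +140, 9) mm. The blue tap pad is a band 44 mm long centred at the bar's y = +90; strike it on the bar's -x side.
- bar_red (a point): Point on the bar's axis at its red end, in the clip: bar frame (0, -140, 9) mm. The red tap pad is a band 44 mm long centred at the bar's y = -90; strike it on the bar's -x side.
- clip_b (a point): Centre of the underside of the blue end's brass clip pad (44 mm along the rack's x, 22 mm in y; steel bracket up to 100 mm above the bench): rack frame (0, +140, 82) mm. The sprung pad presses on the bar's end so that a push of 6 to 13 N at the tap pad moves that end. The end is clear of it once it has gone 31 mm in the rack's +x; 35 to 50 mm is safe.
- clip_r (a point): The same for the red end: rack frame (0, -140, 82) mm.
- mallet: Small mallet standing on its head, 0.3 kg; origin at the centre of the underside. Head 84 (x) x 40 (y) x 36 (z) mm, black with flat orange striking faces at x = +42 and -42; a square wooden handle 22 x 22 mm rises from z = 36 to z = 96. Hold it by the handle, upright, and strike along the head's x axis with the head at the bar's height.
- mat: Fixed green mat 150 x 150 x 4 mm where the mallet lives (it starts near the middle); origin at the centre of the underside. The mat and the round table may be on either side.
- rest: Fixed wooden rest board 70 (x) x 310 (y) x 10 mm in front of the rack; origin at the centre of the underside. A yellow stripe runs along its y axis through the middle of the top; the bar belongs on it, lying on its underside, either way round.
- piece1: Check piece: solid brass-coloured cylinder, diameter 40, height 36 mm, about 0.2 kg, standing; origin at the centre of the underside. May be absent.
- piece2: Check piece like piece1, aluminium-coloured. May be absent.
- piece3: Check piece like piece1, copper-coloured. May be absent.
- stand: Fixed round white base of the indexing table, diameter 250, 26 mm high; origin at the centre of the underside. The red mark (a small red block at the rim, 22 to 40 mm high) is on its -x side, 119 mm from the centre.
- disc (a joint): Angle of the round table (rad), counter-clockwise from above positive; 0 when its black notch faces the red mark. Turns about the stand's vertical axis, stiffly (about 2.6 N at a peg), and stays where it is left. Six teal edge pegs, 14 mm in diameter, 28 mm high, stand 97 mm from the centre at 30, 90, 150, 210, 270, 330 degrees from the plate's x axis (the stand's x axis at joint 0).
- disc_top (a point): Centre of the round table's top face, 40 mm above the bench; turns with the table. The plate is 216 mm in diameter; a white circle of radius 73 mm is painted on it, and a piece belongs inside the circle.
- notch (a point): The black notch on the table's rim, level with its top, 100 mm from the centre, at 180 degrees from the plate's x axis.
- tube1: Black specimen tube, 62 mm foot, 95 mm tall. Bystander, to be left alone; origin at the centre of the underside.
- tube2: Black specimen tube, 62 mm foot, 85 mm tall. Bystander, to be left alone; origin at the centre of the underside.
- tube3: Black specimen tube, 62 mm foot, 95 mm tall. Bystander, to be left alone; origin at the centre of the underside.
- jar: Small jar, 56 mm wide, 75 mm tall. Bystander, to be left alone; origin at the centre of the underside.
- weight: Brass weight, 40 mm wide, 50 mm tall. Bystander, to be left alone; origin at the centre of the underside.
- dish: Steel dish, 90 mm wide, 22 mm tall. Bystander, to be left alone; origin at the centre of the underside.
Not all that is in view belongs to the job. What is shaped like the piece3 but pink or purple is not meant.

How it is judged:
On the way, in this order (a step that is already met when the one before it is completed fails the run):
1. a tap at one end starts that end of the bar ahead of the other (2.5 mm or more) (angle between the x axis of bar and the x axis of rack, either way round above 0.009 rad and x of each of bar_blue, bar_red in the frame of rack below 0.031 m and z of bar in the frame of rack between 0.055 and 0.075 m and horizontal distance between bar and rack below 0.06 m), for 0.1 s.
2. both ends of the bar are out of their clips (31 mm or more) (x of each of bar_blue, bar_red in the frame of rack above 0.031 m), for 0.2 s.
3. every check piece present stands on the round table inside the white circle (horizontal distance between each of piece1, piece2, piece3 and disc_top below 0.075 m and z of piece1 in the frame of disc_top between -0.005 and 0.006 m and angle between each of piece1, piece2, piece3's own z axis and vertical below 0.12 rad and z of piece2 in the frame of disc_top between -0.005 and 0.006 m and z of piece3 in the frame of disc_top between -0.005 and 0.006 m), for 0.2 s.
4. the round table is turned so that its notch faces the mark, pieces aboard (all of step 3 and value of joint disc between -0.08 and 0.08 rad), for 0.2 s.
At the end, for the whole second after the job is handed in: Pieces upright on the round table, centres within 75 mm of its centre; notch at the mark within 0.08 rad; mallet upright on its mat, within 75 mm of its centre; bar on its underside on the stripe (20 mm across, 40 mm along, 0.15 rad); all at rest (all of step 4 and velocity of joint disc between -0.05 and 0.05 rad/s and horizontal distance between mallet and mat below 0.075 m and angle between each of mallet, bar's own z axis and vertical below 0.1 rad and height (world z) of mallet below 0.012 m and x of bar in the frame of rest between -0.02 and 0.02 m and y of bar in the frame of rest between -0.04 and 0.04 m and angle between the y axis of bar and the y axis of rest, either way round below 0.15 rad and height (world z) of bar below 0.018 m and linear speed of each of piece1, piece2, piece3, mallet, bar below 0.02 m/s); the robot touches nothing.
It fails at once if the bar is struck hard (over 60 N) (contact force between mallet and bar above 60 N).
It fails at once if the bar is cocked by more than 0.06 rad (one end about 17 mm ahead of the other) while an end is still in its clip (angle between the x axis of bar and the x axis of rack, either way round above 0.06 rad and x of any of bar_blue, bar_red in the frame of rack below 0.031 m and (z of bar in the frame of rack between 0.055 and 0.075 m and horizontal distance between bar and rack below 0.06 m)).
It fails at once if the bar is handled with the fingers or pushed with the arm while an end is still in its clip (contact force between any of the fingers, the arm and bar above 1.5 N and x of any of bar_blue, bar_red in the frame of rack below 0.031 m and (z of bar in the frame of rack between 0.055 and 0.075 m and horizontal distance between bar and rack below 0.06 m)).
It fails at once if a bystander is disturbed (more than 30 mm) (distance of any of tube1, tube2, tube3, jar, weight, dish from where it was at the start of the episode above 0.03 m).
Of piece1, piece2, piece3 only 2 to 3 are there at a start; the rules pass over those that are not, and their reading is None.
At some moment in a run one of mallet, piece1, piece2, piece3 may be knocked a few centimetres aside while the robot is not near it.
It also fails if it takes over 208 s, if anything falls off the work surface, if the arm or the gripper's body presses on something with over 40 N, if the wrist force passes 120 N, or if a joint passes its speed limit or range.

## Working session

There is one attempt and no reset: what is moved stays moved. The work goes in short steps, Python scripts to look and compute and a shell command to move; the robot and the scene stay as the last step left them, time stands still between calls to the robot, and variables do not carry over. Pictures are saved under pics/ and viewed, at most 14 in all, crops included, and the job is handed in when it is done.

```bash
mkdir -p pics; ls
cat > h.py <<'E'
import numpy as np, cv2
from rig import robot, cams
def shot(n):
    c=cams.camera(n); c['f']=c['color'].shape[0]/2/np.tan(np.radians(c['fov_y'])/2)
    c['T']=np.linalg.inv(np.array(c['view'])); return c
def world(c):
    d=c['depth']; v,u=np.mgrid[:d.shape[0],:d.shape[1]]
    P=np.stack([(u-c['cx'])*d/c['f'],(v-c['cy'])*d/c['f'],d],-1)
    return P@c['T'][:3,:3].T+c['T'][:3,3]
def ray(c,u,v,z):
    r=c['T'][:3,:3]@np.array([(u-c['cx'])/c['f'],(v-c['cy'])/c['f'],1]); o=c['T'][:3,3]
    return o+r*(z-o[2])/r[2]
E
python3 - <<'E'
from h import *
for n in ['top','scene']:
    c=shot(n); cv2.imwrite(f'pics/{n}0.png',cv2.resize(c['color'],(800,600)))
    np.savez(f'{n}0.npz',**{k:np.array(v) for k,v in c.items()})
    print(n,c['T'].round(3).tolist(),c['f'],c['cx'],c['cy'],(c['depth']>0).mean())
o=robot.get_obs(); print(o)
E
```

```text
pics
top [[0.013, -0.996, 0.083, 0.473], [-1.0, -0.011, 0.024, -0.036], [-0.023, -0.084, -0.996, 1.505], [0.0, 0.0, 0.0, 1.0]] 507.78710737603126 280.73899443379315 206.6952079183561 0.9963350340136055
scene [[0.423, 0.626, -0.655, 1.236], [0.906, -0.294, 0.304, -0.321], [-0.003, -0.722, -0.691, 0.79], [0.0, 0.0, 0.0, 1.0]] 410.87373173138576 289.3124917691042 205.7747656069167 0.9960119047619047
{'time': 0.1, 'q': array([ 1.09649818e+00,  5.28407003e-01,  1.43373843e+00,  1.82666560e-05,
        1.18140659e+00, -1.78484952e-01]), 'joint_velocities': array([-0.00085063, -0.00151302, -0.00255264,  0.00058626, -0.00147027,
       -0.00198706]), 'joint_torque': array([ 2.85144406e-04, -4.40988207e+01, -1.77151680e+01,  6.35006418e-02,
        5.34061133e-02, -3.28021156e-05]), 'position': array([0.1818737 , 0.59731487, 0.23866006]), 'tool_rot': array([ 1.47371275e-01,  9.89080759e-01, -9.25254430e-04, -3.22113774e-04]), 'ft_force': array([ 0.37611981, -0.71239185,  0.22427975]), 'moment': array([-0.03131507,  0.0099511 ,  0.01355155]), 'grip_force': 0.0, 'grip_width': 0.08725793972239478}
```

View pics/top0.png

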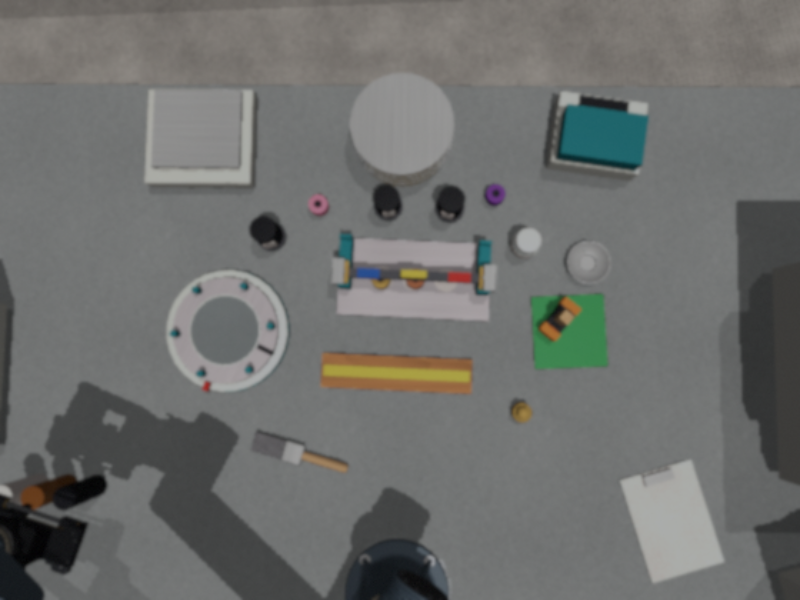

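View pics/scene0.png

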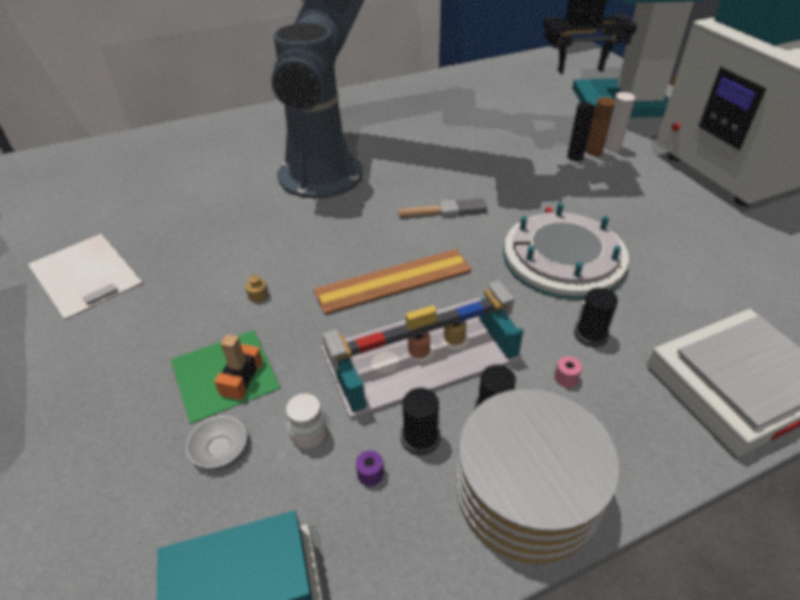

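Top view (800x600 scale): bar from (340,272) to (490,278), blue pad at (367,273), red at (460,278); brass piece (381,283), copper (415,283), perhaps an aluminium one near (448,283); mallet on mat (560,318); rest stripe (397,373); table (227,330) with notch at (265,349) and red mark at (207,386). Confusables: for copper, the pink ring (318,205) and purple ring (495,194); for the brass piece, the weight (521,411); for the mallet, the brush (300,452).

Run:
```python
from h import *
C={}
for n in ['top','scene']:
    z=np.load(f'{n}0.npz'); c={k:z[k] for k in z}; W=world(c); C[n]=(c,W)
    hsv=cv2.cvtColor(c['color'],cv2.COLOR_BGR2HSV); H,S,V=[hsv[...,i].astype(int) for i in range(3)]
    X,Y,Z=W[...,0],W[...,1],W[...,2]
    reg=(X>.2)&(X<.9)&(abs(Y)<.65)&(Z>-.01)&(Z<.2)
    ms={'blue':(H>105)&(H<125)&(S>130),'red':((H<4)|(H>174))&(S>150),'yellow':(H>22)&(H<32)&(S>130),'orange':(H>5)&(H<16)&(S>180),'green':(H>50)&(H<75)&(S>120),'teal':(H>80)&(H<100)&(S>90),'brass':(H>14)&(H<24)&(S>90),'copper':(H>4)&(H<14)&(S>70)&(S<180),'black':(V<45)}
    for k,m in ms.items():
        nn,l,st,ce=cv2.connectedComponentsWithStats((m&reg).astype(np.uint8))
        for i in range(1,nn):
            if st[i,4]<12: continue
            p=W[l==i]; r=cv2.minAreaRect((p[:,:2]*1000).astype(np.float32))
            print(n,k,st[i,4],(ce[i]*800/560).round().astype(int),'med',np.median(p,0).round(3),'z',np.percentile(p[:,2],[5,95]).round(3),'rect',np.round(r[0]),np.round(r[1]),round(r[2],1))
c=C['top'][0]['color']; cv2.imwrite('pics/rackcrop.png',cv2.resize(c[155:275,225:440],(800,446),interpolation=cv2.INTER_CUBIC))
c=C['scene'][0]['color']; cv2.imwrite('pics/rackcrop2.png',cv2.resize(c[180:290,110:380],(800,326),interpolation=cv2.INTER_CUBIC))
```

```text
top blue 87 [368 273] med [0.636 0.066 0.083] z [0.078 0.087] rect [636.  64.] [43. 15.] 86.5
top red 80 [458 277] med [ 0.629 -0.115  0.082] z [0.077 0.086] rect [ 631. -115.] [15. 40.] 0.1
top red 13 [206 386] med [0.408 0.39  0.042] z [0.035 0.044] rect [407. 391.] [ 6. 12.] 76.8
top yellow 97 [413 274] med [ 0.631 -0.025  0.107] z [0.091 0.112] rect [633. -26.] [47. 13.] 87.8
top yellow 760 [396 373] med [0.439 0.009 0.011] z [0.005 0.016] rect [439.   9.] [300.  22.] 88.2
top green 1848 [571 334] med [ 0.514 -0.36   0.004] z [-0.002  0.009] rect [ 529. -347.] [143. 146.] 2.7
top teal 991 [604 151] med [ 0.876 -0.399  0.109] z [0.082 0.114] rect [ 883. -391.] [163.  49.] 84.1
top teal 148 [345 246] med [0.692 0.111 0.064] z [0.055 0.076] rect [690. 113.] [24. 48.] 87.7
top teal 146 [483 252] med [ 0.683 -0.164  0.064] z [0.052 0.077] rect [ 681. -166.] [24. 49.] 87.6
top teal 14 [345 285] med [0.612 0.109 0.063] z [0.051 0.068] rect [613. 112.] [ 5. 18.] 13.3
top teal 13 [196 289] med [0.6   0.409 0.069] z [0.057 0.074] rect [600. 410.] [9. 8.] 32.1
top teal 15 [481 292] med [ 0.
[... 5374 characters left out ...]
copper 268 [231 384] med [ 0.582 -0.343  0.039] z [0.012 0.043] rect [ 577. -343.] [40. 27.] 54.5
scene black 402 [581 131] med [0.216 0.607 0.082] z [0.013 0.139] rect [210. 612.] [35. 32.] 34.4
scene black 713 [596 316] med [0.733 0.257 0.071] z [0.015 0.097] rect [725. 267.] [50. 50.] 76.2
scene black 113 [427 329] med [ 0.641 -0.028  0.073] z [0.049 0.078] rect [636. -21.] [131.  15.] 88.4
scene black 157 [245 370] med [ 0.563 -0.314  0.034] z [0.009 0.043] rect [ 554. -320.] [32. 43.] 44.9
scene black 378 [495 381] med [0.79  0.02  0.086] z [0.059 0.088] rect [788.  25.] [48. 45.] 85.5
scene black 889 [420 420] med [ 0.801 -0.108  0.08 ] z [0.014 0.097] rect [ 790. -101.] [51. 49.] 28.2
```

View pics/rackcrop.png

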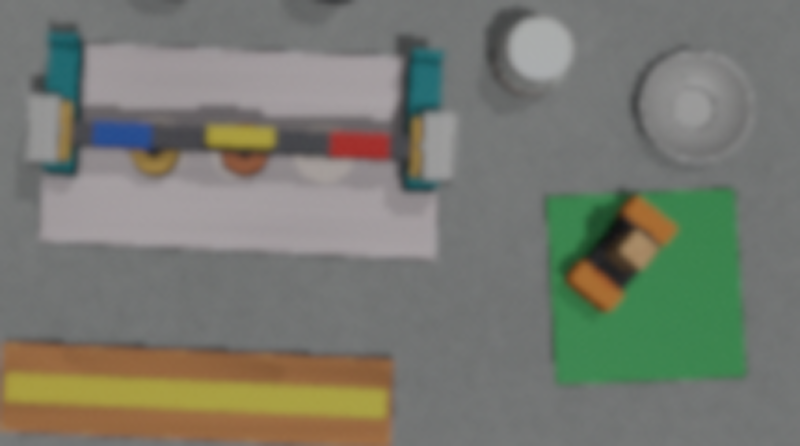

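View pics/rackcrop2.png

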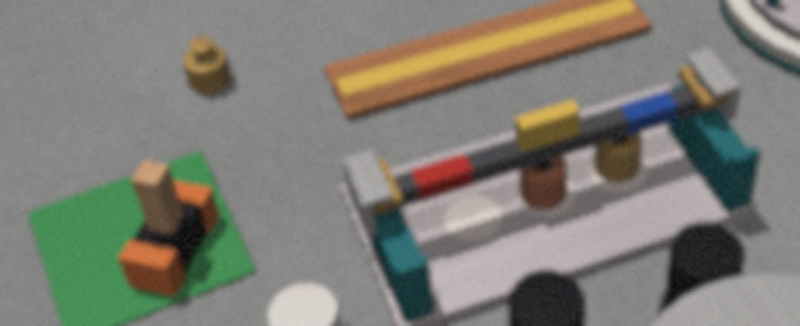

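Crops: brass piece at (155,160) and copper at (243,160) in the top crop. The pale disc at (322,165) looks flat, so I'll check its height and measure the mallet precisely.

```bash
cat >> h.py <<'E'
def pts(W,lo,hi,zlo,zhi):
    m=(W[...,0]>lo[0])&(W[...,0]<hi[0])&(W[...,1]>lo[1])&(W[...,1]<hi[1])&(W[...,2]>zlo)&(W[...,2]<zhi)
    return W[m]
def rect(p):
    r=cv2.minAreaRect((p[:,:2]*1000).astype(np.float32)); return np.round(r[0],1),np.round(r[1],1),round(r[2],1),len(p)
def yaw():
    q=robot.get_obs()['tool_rot']; x,y,z,w=q; return np.degrees(np.arctan2(1-2*(x*x+z*z),2*(x*y-z*w)))
def plan(x,y,z,yawy):
    "twist first, then linear (cm, in the tool frame after the twist)"
    o=robot.get_obs(); a=yaw(); t=(a-yawy+90)%180-90; yw=np.radians(a-t)
    ty=np.array([np.cos(yw),np.sin(yw)]); tx=np.array([-ty[1],ty[0]])
    d=np.array([x,y])-o['position'][:2]
    print('t',round(o['time'],2),'pos',o['position'].round(4),'yaw',round(a,1),'| twist',round(t,1),'-> yaw',round(a-t,1),'lin cm',round(100*(d@tx),2),round(100*(d@ty),2),round(100*(o['position'][2]-z),2))
E
python3 - <<'E'
from h import *
for n in ['top','scene']:
    z=np.load(f'{n}0.npz'); c={k:z[k] for k in z}; W=world(c)
    print(n,'handle',rect(pts(W,(.5,-.38),(.62,-.27),.088,.12)),'head',rect(pts(W,(.49,-.40),(.64,-.25),.03,.047)))
    print(' headmean',pts(W,(.49,-.40),(.64,-.25),.03,.047).mean(0).round(4))
    p=pts(W,(.57,-.125),(.63,-.055),-.01,.06); print(' pale',np.percentile(p[:,2],[5,50,95]).round(3))
    p=pts(W,(.53,-.2),(.72,.15),.005,.02); print(' plate',rect(p))
    print(' plate z',np.median(p[:,2]))
    p=pts(W,(.35,.2),(.7,.5),.032,.046); print(' disc',rect(p))
    C=c['color'].astype(int); m=(C.max(2)<60)&(W[...,2]>.03)&(W[...,2]<.05)&(np.hypot(W[...,0]-.522,W[...,1]-.3535)<.112)&(np.hypot(W[...,0]-.522,W[...,1]-.3535)>.085); print(' notch',m.sum(),W[m].mean(0))
print(yaw())
z=np.load('scene0.npz'); W=world({k:z[k] for k in z}); print(W[246:258:3,258:282:4,2].round(3))
plan(.555,-.32,.24,-40)
E
```

```text
top handle (array([ 553.4, -321.1]), array([22. , 22.7]), 51.5, 71) head (array([ 553.3, -320.6]), array([40.2, 83.6]), 50.9, 294)
 headmean [ 0.5528 -0.318   0.0397]
 pale [0.006 0.012 0.017]
 plate (array([624.8, -24.7]), array([348.9, 189.4]), 89.9, 4238)
 plate z 0.012023075243820736
 disc (array([544.7, 358.3]), array([281.9, 241.3]), 7.4, 4013)
 notch 4 [0.48071721 0.26898075 0.04153337]
scene handle (array([ 553.4, -324.4]), array([23.1, 21.9]), 48.2, 118) head (array([ 553.1, -323.5]), array([41.9, 86.1]), 50.5, 427)
 headmean [ 0.563  -0.3262  0.0399]
 pale [0.011 0.013 0.016]
 plate (array([626.9, -33. ]), array([188.5, 330.3]), 0.9, 3768)
 plate z 0.013054906504055053
 disc (array([537.1, 325.8]), array([215. , 283.4]), 29.0, 2722)
 notch 8 [0.54619626 0.35228619 0.04787742]
73.05077448255636
[[0.01  0.016 0.013 0.015 0.014 0.012]
 [0.014 0.013 0.015 0.012 0.016 0.013]
 [0.014 0.014 0.015 0.014 0.016 0.014]
 [0.014 0.014 0.013 0.016 0.014 0.013]]
t 0.1 pos [0.1819 0.5973 0.2387] yaw 73.1 | twist -66.9 -> yaw 140.0 lin cm 46.29 -87.55 -0.13
```

The pale spot is flat at z≈0.013, so piece2 is absent and the pieces present are piece1 (brass) and piece3 (copper). The mallet is at (0.553,-0.322), head axis about -39°. I'm moving over to it.

```bash
sed -i 's/t=(a-yawy+90)%180-90/t=(a-yawy+180)%360-180/' h.py
python3 -m pendant '[{"jaw":1,"linear":[-2.9,-2,0],"twist":0},{"jaw":1,"linear":[-2.9,-2,0],"twist":0},{"jaw":1,"linear":[-2.9,-2,0],"twist":0},{"jaw":1,"linear":[-2.9,-2,0],"twist":0},{"jaw":1,"linear":[-2.9,-2,0],"twist":0},{"jaw":1,"linear":[-2.9,-2,0],"twist":0},{"jaw":1,"linear":[-2.9,-2,0],"twist":0},{"jaw":1,"linear":[-2.9,-2,0],"twist":0},{"jaw":1,"linear":[-2.9,-2,0],"twist":0},{"jaw":1,"linear":[-2.9,-2,0],"twist":0},{"jaw":1,"linear":[-2.9,-2,0],"twist":0},{"jaw":1,"linear":[-2.9,-2,0],"twist":0}]'
python3 -m pendant '[{"jaw":1,"linear":[-2.9,-2,0],"twist":0},{"jaw":1,"linear":[-2.9,-2,0],"twist":0},{"jaw":1,"linear":[-2.9,-2,0],"twist":0},{"jaw":1,"linear":[-2.9,-2,0],"twist":0},{"jaw":1,"linear":[-2.9,-2,0],"twist":0},{"jaw":1,"linear":[-2.9,-2,0],"twist":0},{"jaw":1,"linear":[0,0,0],"twist":7},{"jaw":1,"linear":[0,0,0],"twist":7},{"jaw":1,"linear":[0,0,0],"twist":7},{"jaw":1,"linear":[0,0,0],"twist":7},{"jaw":1,"linear":[0,0,0],"twist":7},{"jaw":1,"linear":[0,0,0],"twist":7}]'
python3 -m pendant '[{"jaw":1,"linear":[0,0,0],"twist":7},{"jaw":1,"linear":[0,0,0],"twist":7},{"jaw":1,"linear":[0,0,0],"twist":7},{"jaw":1,"linear":[0,0,0],"twist":7},{"jaw":1,"linear":[0,0,0],"twist":7},{"jaw":1,"linear":[0,0,0],"twist":7},{"jaw":1,"linear":[0,0,0],"twist":7},{"jaw":1,"linear":[0,0,0],"twist":7},{"jaw":1,"linear":[0,0,0],"twist":7},{"jaw":1,"linear":[0,0,0],"twist":7},{"jaw":1,"linear":[0,0,0],"twist":0},{"jaw":1,"linear":[0,0,0],"twist":0}]'
python3 -c "
from h import *
plan(.5533,-.322,.078,-39.1)"
```

```text
time: 1.1
position: [0.4456, 0.2652, 0.2393]
tool_rot: [0.147, 0.989, -0.0, -0.0]
ft_force: [0.4, 0.3, 0.1]
grip_width: 0.0873
grip_force: 0.0
time: 2.1
position: [0.5761, 0.1012, 0.239]
tool_rot: [0.495, 0.869, -0.0, -0.001]
ft_force: [-0.9, -0.4, 0.5]
grip_width: 0.0873
grip_force: 0.0
time: 3.1
position: [0.5762, 0.1013, 0.2392]
tool_rot: [0.902, 0.432, -0.0, -0.0]
ft_force: [0.7, -0.1, -0.4]
grip_width: 0.0873
grip_force: 0.0
t 3.1 pos [0.5762 0.1013 0.2392] yaw -38.8 | twist 0.3 -> yaw -39.1 lin cm -34.3 24.92 16.12
```

```bash
python3 -m pendant '[{"jaw":1,"linear":[-2.86,2.08,0],"twist":0.3},{"jaw":1,"linear":[-2.86,2.08,0],"twist":0},{"jaw":1,"linear":[-2.86,2.08,0],"twist":0},{"jaw":1,"linear":[-2.86,2.08,0],"twist":0},{"jaw":1,"linear":[-2.86,2.08,0],"twist":0},{"jaw":1,"linear":[-2.86,2.08,0],"twist":0},{"jaw":1,"linear":[-2.86,2.08,0],"twist":0},{"jaw":1,"linear":[-2.86,2.08,0],"twist":0},{"jaw":1,"linear":[-2.86,2.08,0],"twist":0},{"jaw":1,"linear":[-2.86,2.08,0],"twist":0},{"jaw":1,"linear":[-2.86,2.08,0],"twist":0},{"jaw":1,"linear":[-2.86,2.08,0],"twist":0}]'
python3 -m pendant '[{"jaw":1,"linear":[0,0,2],"twist":0},{"jaw":1,"linear":[0,0,2],"twist":0},{"jaw":1,"linear":[0,0,2],"twist":0},{"jaw":1,"linear":[0,0,2],"twist":0},{"jaw":1,"linear":[0,0,0],"twist":0},{"jaw":1,"linear":[0,0,0],"twist":0}]'
python3 -c "
from h import *
W=world(shot('scene'))
print(rect(pts(W,(.49,-.40),(.64,-.25),.03,.047)),rect(pts(W,(.5,-.38),(.62,-.27),.088,.11)))
plan(.5533,-.322,.078,-39.1)"
```

```text
time: 4.1
position: [0.5524, -0.3241, 0.2394]
tool_rot: [0.903, 0.43, -0.0, -0.0]
ft_force: [0.8, 0.5, 1.3]
grip_width: 0.0871
grip_force: 0.0
time: 4.6
position: [0.5522, -0.3219, 0.1584]
tool_rot: [0.903, 0.429, -0.001, -0.001]
ft_force: [-0.7, 0.4, 1.4]
grip_width: 0.0869
grip_force: 0.0
(array([ 554.3, -322.9]), array([40.8, 88.3]), 48.0, 435) (array([ 553.5, -324.3]), array([21.6, 23.7]), 48.8, 120)
t 4.65 pos [ 0.5531 -0.3225  0.1598] yaw -39.2 | twist -0.1 -> yaw -39.1 lin cm 0.05 -0.02 8.18
```

```bash
python3 -m pendant '[{"jaw":1,"linear":[0,0,2],"twist":0},{"jaw":1,"linear":[0,0,2],"twist":0},{"jaw":1,"linear":[0,0,2],"twist":0},{"jaw":1,"linear":[0,0,1.2],"twist":0},{"jaw":1,"linear":[0,0,0.9],"twist":0},{"jaw":1,"linear":[0,0,0],"twist":0},{"jaw":0,"linear":[0,0,0],"twist":0},{"jaw":0,"linear":[0,0,0],"twist":0},{"jaw":0,"linear":[0,0,0],"twist":0},{"jaw":0,"linear":[0,0,0],"twist":0},{"jaw":0,"linear":[0,0,0],"twist":0},{"jaw":0,"linear":[0,0,0],"twist":0}]' 40
python3 -m pendant '[{"jaw":0,"linear":[0,0,0],"twist":0},{"jaw":0,"linear":[0,0,0],"twist":0},{"jaw":0,"linear":[0,0,0],"twist":0},{"jaw":0,"linear":[0,0,0],"twist":0}]'
python3 -c "
from h import *
plan(.5533,-.322,.078,-39.1)"
```

```text
time: 5.65
position: [0.5531, -0.3226, 0.0791]
tool_rot: [0.904, 0.429, 0.0, 0.0]
ft_force: [-0.7, 1.1, 1.0]
grip_width: 0.055
grip_force: 0.0
time: 5.98
position: [0.5528, -0.3224, 0.0785]
tool_rot: [0.904, 0.429, -0.0, -0.0]
ft_force: [-0.4, -0.6, 0.6]
grip_width: 0.0281
grip_force: 0.0
t 5.98 pos [ 0.5528 -0.3224  0.0785] yaw -39.2 | twist -0.1 -> yaw -39.1 lin cm 0.06 0.01 0.05
```

```bash
python3 -m pendant '[{"jaw":0,"linear":[0,0,0],"twist":0},{"jaw":0,"linear":[0,0,0],"twist":0},{"jaw":0,"linear":[0,0,0],"twist":0},{"jaw":0,"linear":[0,0,0],"twist":0},{"jaw":0,"linear":[0,0,-0.5],"twist":0},{"jaw":0,"linear":[0,0,-1.5],"twist":0},{"jaw":0,"linear":[0,0,-2],"twist":0},{"jaw":0,"linear":[0,0,-2],"twist":0},{"jaw":0,"linear":[0,0,-2],"twist":0},{"jaw":0,"linear":[0,0,-2],"twist":0},{"jaw":0,"linear":[0,0,-2],"twist":0},{"jaw":0,"linear":[0,0,0],"twist":0}]'
python3 -m pendant '[{"jaw":0,"linear":[0,0,0],"twist":-6.2},{"jaw":0,"linear":[0,0,0],"twist":-6.2},{"jaw":0,"linear":[0,0,0],"twist":-6.2},{"jaw":0,"linear":[0,0,0],"twist":-6.2},{"jaw":0,"linear":[0,0,0],"twist":-6.2},{"jaw":0,"linear":[0,0,0],"twist":-6.3},{"jaw":0,"linear":[0,0,0],"twist":0},{"jaw":0,"linear":[0,0,0],"twist":0}]'
python3 -c "
from h import *
for n in ['top','scene']:
    W=world(shot(n)); print(rect(pts(W,(.49,-.40),(.64,-.25),.145,.165)))
plan(.555,-.113,.129,-1.8)"
```

```text
time: 6.98
position: [0.5549, -0.3239, 0.2028]
tool_rot: [0.903, 0.429, 0.002, 0.004]
ft_force: [2.1, -1.0, -1.4]
grip_width: 0.0219
grip_force: 40.0
time: 7.65
position: [0.5523, -0.3219, 0.1972]
tool_rot: [0.72, 0.694, -0.0, -0.001]
ft_force: [-0.2, 0.6, -2.9]
grip_width: 0.0217
grip_force: 40.0
(array([ 582.1, -304. ]), array([24.7,  3.7]), 5.3, 15)
(array([ 562.7, -324.8]), array([39.9, 68.9]), 88.2, 372)
t 7.75 pos [ 0.5526 -0.3221  0.1977] yaw -2.1 | twist -0.3 -> yaw -1.8 lin cm 20.91 -0.41 6.87
```

```bash
python3 -m pendant '[{"jaw":0,"linear":[2.98,-0.06,0],"twist":-0.3},{"jaw":0,"linear":[2.98,-0.06,0],"twist":0},{"jaw":0,"linear":[2.98,-0.06,0],"twist":0},{"jaw":0,"linear":[2.98,-0.06,0],"twist":0},{"jaw":0,"linear":[2.98,-0.06,0],"twist":0},{"jaw":0,"linear":[2.98,-0.06,0],"twist":0},{"jaw":0,"linear":[2.98,-0.06,0],"twist":0},{"jaw":0,"linear":[0,0,2],"twist":0},{"jaw":0,"linear":[0,0,2],"twist":0},{"jaw":0,"linear":[0,0,2],"twist":0},{"jaw":0,"linear":[0,0,0.85],"twist":0},{"jaw":0,"linear":[0,0,0],"twist":0}]'
cat > look.py <<'E'
from h import *
for n in ['top','scene']:
    c=shot(n); W=world(c); hsv=cv2.cvtColor(c['color'],cv2.COLOR_BGR2HSV); H,S=hsv[...,0].astype(int),hsv[...,1]
    for k,m in {'blue':(H>105)&(H<125)&(S>130),'red':((H<4)|(H>174))&(S>150)}.items():
        # cast the pad's colour centroid-edge rays on the bar top (z=.082)
        m=m&(W[...,0]>.58)&(W[...,0]<.75)&(abs(W[...,1]+.025)<.16)&(W[...,2]>.074)&(W[...,2]<.09)
        v,u=np.nonzero(m)
        if len(u)<10: print(n,k,len(u)); continue
        p=np.array([ray(c,a,b,.082) for a,b in zip(u,v)]); print(n,k,len(u),p.mean(0)[:2].round(4))
o=robot.get_obs(); print(o['time'],o['position'].round(4),o['ft_force'].round(1))
E
python3 look.py
python3 - <<'E'
from h import *
c=shot('scene'); cv2.imwrite('pics/s1.png',cv2.resize(c['color'][150:320,80:400],(800,425),interpolation=cv2.INTER_CUBIC))
plan(.567,-.1135,.129,-1.8)
E
```

```text
time: 8.75
position: [0.5533, -0.1131, 0.128]
tool_rot: [0.718, 0.697, -0.001, -0.002]
ft_force: [-0.2, -0.1, -3.4]
grip_width: 0.0217
grip_force: 40.0
top blue 93 [0.6355 0.0652]
top red 0
scene blue 125 [0.6396 0.0607]
scene red 138 [ 0.6334 -0.1187]
8.85 [ 0.5552 -0.1141  0.1302] [-0.4  0.7 -2.5]
t 8.9 pos [ 0.5556 -0.1143  0.1309] yaw -1.7 | twist 0.1 -> yaw -1.8 lin cm 0.12 1.13 0.19
```

View pics/s1.png

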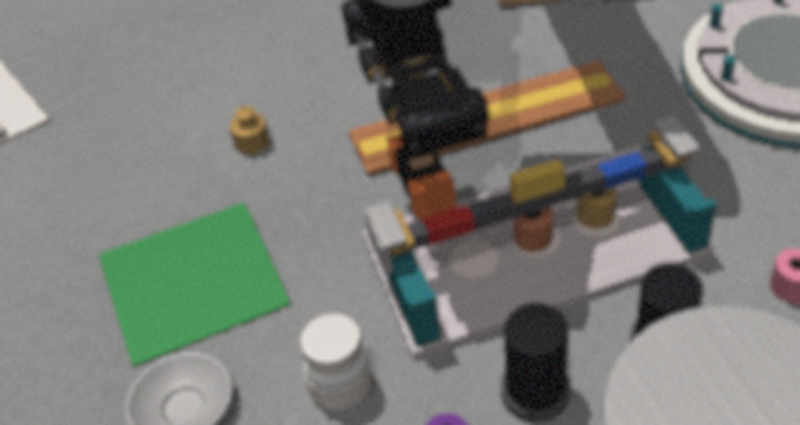

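The picture shows the mallet's orange face at (433,192), level with and behind the red pad (450,225). I'm advancing gently.

```bash
python3 -m pendant '[{"jaw":0,"linear":[0,0.5,0],"twist":0},{"jaw":0,"linear":[0,0.5,0],"twist":0},{"jaw":0,"linear":[0,0.5,0],"twist":0},{"jaw":0,"linear":[0,0.3,0],"twist":0},{"jaw":0,"linear":[0,0.2,0],"twist":0},{"jaw":0,"linear":[0,0.1,0],"twist":0},{"jaw":0,"linear":[0,0,0],"twist":0}]'
for i in 1 2; do python3 -m pendant '[{"jaw":0,"linear":[0,0.1,0],"twist":0},{"jaw":0,"linear":[0,0.1,0],"twist":0}]' | egrep 'pos|ft'; done
python3 look.py
```

```text
time: 9.48
position: [0.576, -0.1143, 0.13]
tool_rot: [0.717, 0.697, 0.0, 0.0]
ft_force: [-1.5, -0.4, -2.9]
grip_width: 0.0216
grip_force: 40.0
position: [0.5775, -0.1143, 0.1299]
ft_force: [0.8, -0.1, -2.8]
position: [0.5782, -0.1142, 0.1298]
ft_force: [-4.1, 0.1, 0.0]
top blue 93 [0.6352 0.0654]
top red 0
scene blue 119 [0.6396 0.0613]
scene red 136 [ 0.6334 -0.1192]
9.9167 [ 0.5782 -0.1142  0.1298] [-4.  -0.1  0.1]
```

```bash
for i in 1 2 3; do python3 -m pendant '[{"jaw":0,"linear":[0,0.1,0],"twist":0},{"jaw":0,"linear":[0,0.1,0],"twist":0},{"jaw":0,"linear":[0,0,0],"twist":0}]' | egrep 'pos|ft'; done
python3 look.py
```

```text
position: [0.5785, -0.1141, 0.1296]
ft_force: [-7.9, -1.3, 1.3]
position: [0.5789, -0.114, 0.1294]
ft_force: [-11.0, -1.4, 2.3]
position: [0.5808, -0.1141, 0.1294]
ft_force: [-9.3, -0.7, 3.8]
top blue 91 [0.6361 0.0653]
top red 0
scene blue 119 [0.6401 0.0616]
scene red 134 [ 0.6357 -0.119 ]
10.7667 [ 0.5808 -0.1141  0.1293] [-11.4  -2.3   2. ]
```

```bash
for i in 1 2; do python3 -m pendant '[{"jaw":0,"linear":[0,0.1,0],"twist":0},{"jaw":0,"linear":[0,0.1,0],"twist":0},{"jaw":0,"linear":[0,0,0],"twist":0}]' | egrep 'pos|ft'; done
python3 look.py
```

```text
position: [0.5823, -0.1142, 0.1293]
ft_force: [-12.1, -1.4, 3.2]
position: [0.5844, -0.1142, 0.1291]
ft_force: [-11.3, -2.1, 2.7]
top blue 88 [0.6373 0.0654]
top red 0
scene blue 123 [0.6416 0.0617]
scene red 134 [ 0.6394 -0.1192]
11.3667 [ 0.5844 -0.1142  0.1291] [-11.   -1.6   2.3]
```

```bash
python3 -m pendant '[{"jaw":0,"linear":[0,-1,0],"twist":0},{"jaw":0,"linear":[0,-1.5,0],"twist":0},{"jaw":0,"linear":[3,0,0],"twist":0},{"jaw":0,"linear":[3,0,0],"twist":0},{"jaw":0,"linear":[3,0,0],"twist":0},{"jaw":0,"linear":[3,0,0],"twist":0},{"jaw":0,"linear":[3,0,0],"twist":0},{"jaw":0,"linear":[3,0,0],"twist":0},{"jaw":0,"linear":[0,0.5,0],"twist":0},{"jaw":0,"linear":[0,0.5,0],"twist":0},{"jaw":0,"linear":[0,0,0],"twist":0},{"jaw":0,"linear":[0,0,0],"twist":0}]'
for i in 1 2 3; do python3 -m pendant '[{"jaw":0,"linear":[0,0.1,0],"twist":0},{"jaw":0,"linear":[0,0.1,0],"twist":0},{"jaw":0,"linear":[0,0,0],"twist":0}]' | egrep 'pos|ft'; done
python3 look.py; python3 -c "
from h import *
plan(.58,.065,.129,-1.8)"
```

```text
time: 12.37
position: [0.5811, 0.0646, 0.1302]
tool_rot: [0.718, 0.697, 0.001, 0.001]
ft_force: [-0.0, -0.0, -3.1]
grip_width: 0.0215
grip_force: 40.0
position: [0.5823, 0.0646, 0.1301]
ft_force: [0.6, -0.0, -3.0]
position: [0.5844, 0.0652, 0.1301]
ft_force: [0.2, 0.4, -2.8]
position: [0.5858, 0.0654, 0.13]
ft_force: [-0.3, 1.1, -2.7]
top blue 0
top red 74 [ 0.6349 -0.1149]
scene blue 101 [0.6426 0.0607]
scene red 129 [ 0.6398 -0.1187]
13.2167 [0.5858 0.0655 0.13  ] [-0.8  0.6 -2.6]
t 13.22 pos [0.5858 0.0655 0.13  ] yaw -1.6 | twist 0.2 -> yaw -1.8 lin cm -0.07 -0.58 0.1
```

```bash
for i in 1 2 3; do python3 -m pendant '[{"jaw":0,"linear":[0,0.1,0],"twist":0},{"jaw":0,"linear":[0,0.1,0],"twist":0},{"jaw":0,"linear":[0,0.1,0],"twist":0},{"jaw":0,"linear":[0,0.1,0],"twist":0},{"jaw":0,"linear":[0,0,0],"twist":0}]' | egrep 'pos|ft'; done
python3 look.py
```

```text
position: [0.5864, 0.0655, 0.1295]
ft_force: [-8.7, -0.6, 1.8]
position: [0.5884, 0.0656, 0.1289]
ft_force: [-8.1, -0.6, 0.3]
position: [0.591, 0.0658, 0.129]
ft_force: [-11.7, 0.6, 4.6]
top blue 0
top red 78 [ 0.6369 -0.1153]
scene blue 105 [0.6465 0.0607]
scene red 133 [ 0.6407 -0.1189]
14.5667 [0.591  0.0658 0.129 ] [-11.5   1.3   4.2]
```

```bash
for i in 1 2; do python3 -m pendant '[{"jaw":0,"linear":[0,0.1,0],"twist":0},{"jaw":0,"linear":[0,0.1,0],"twist":0},{"jaw":0,"linear":[0,0.1,0],"twist":0},{"jaw":0,"linear":[0,0,0],"twist":0}]' | egrep 'pos|ft'; done
python3 look.py
```

```text
position: [0.5942, 0.0659, 0.1289]
ft_force: [-10.5, 0.8, 2.6]
position: [0.5974, 0.0658, 0.1287]
ft_force: [-9.1, 0.7, 0.6]
top blue 0
top red 78 [ 0.6385 -0.1145]
scene blue 110 [0.6534 0.0607]
scene red 133 [ 0.6429 -0.1185]
15.3333 [0.5975 0.0658 0.1287] [-10.5   0.8   1.5]
```

```bash
python3 -m pendant '[{"jaw":0,"linear":[0,-1,0],"twist":0},{"jaw":0,"linear":[0,-1.5,0],"twist":0},{"jaw":0,"linear":[-3,0,0],"twist":0},{"jaw":0,"linear":[-3,0,0],"twist":0},{"jaw":0,"linear":[-3,0,0],"twist":0},{"jaw":0,"linear":[-3,0,0],"twist":0},{"jaw":0,"linear":[-3,0,0],"twist":0},{"jaw":0,"linear":[-3,0,0],"twist":0},{"jaw":0,"linear":[0,0.5,0],"twist":0},{"jaw":0,"linear":[0,0.5,0],"twist":0},{"jaw":0,"linear":[0,0,0],"twist":0},{"jaw":0,"linear":[0,0,0],"twist":0}]' |egrep 'pos|ft'
for i in 1 2 3; do python3 -m pendant '[{"jaw":0,"linear":[0,0.1,0],"twist":0},{"jaw":0,"linear":[0,0.1,0],"twist":0},{"jaw":0,"linear":[0,0.1,0],"twist":0},{"jaw":0,"linear":[0,0.1,0],"twist":0},{"jaw":0,"linear":[0,0,0],"twist":0}]' | egrep 'pos|ft'; done
python3 look.py
```

```text
position: [0.5842, -0.1136, 0.13]
ft_force: [-0.2, 0.3, -2.7]
position: [0.5865, -0.1137, 0.1298]
ft_force: [-2.6, 1.5, -2.2]
position: [0.5872, -0.1137, 0.1294]
ft_force: [-9.6, 0.5, 2.7]
position: [0.5908, -0.1139, 0.1293]
ft_force: [-9.4, 1.5, 2.1]
top blue 91 [0.6486 0.0648]
top red 0
scene blue 132 [0.6529 0.0607]
scene red 135 [ 0.6455 -0.1192]
17.6833 [ 0.5908 -0.1139  0.1293] [-10.3   0.3   2.2]
```

Red is at +12 mm and blue at +13. I'll push red to about +20.

```bash
for i in 1 2; do python3 -m pendant '[{"jaw":0,"linear":[0,0.1,0],"twist":0},{"jaw":0,"linear":[0,0.1,0],"twist":0},{"jaw":0,"linear":[0,0.1,0],"twist":0},{"jaw":0,"linear":[0,0.1,0],"twist":0},{"jaw":0,"linear":[0,0,0],"twist":0}]' | egrep 'pos|ft'; done
python3 look.py
```

```text
position: [0.5946, -0.1142, 0.1292]
ft_force: [-10.1, -0.0, 3.2]
position: [0.5977, -0.1144, 0.1293]
ft_force: [-12.0, -1.4, 3.7]
top blue 94 [0.6508 0.0653]
top red 0
scene blue 131 [0.6542 0.0617]
scene red 134 [ 0.6525 -0.1196]
18.6167 [ 0.5977 -0.1145  0.1293] [-12.4  -0.5   4.6]
```

```bash
python3 -m pendant '[{"jaw":0,"linear":[0,-1,0],"twist":0},{"jaw":0,"linear":[0,-1.5,0],"twist":0},{"jaw":0,"linear":[3,0,0],"twist":0},{"jaw":0,"linear":[3,0,0],"twist":0},{"jaw":0,"linear":[3,0,0],"twist":0},{"jaw":0,"linear":[3,0,0],"twist":0},{"jaw":0,"linear":[3,0,0],"twist":0},{"jaw":0,"linear":[3,0,0],"twist":0},{"jaw":0,"linear":[0,0.5,0],"twist":0},{"jaw":0,"linear":[0,0.5,0],"twist":0},{"jaw":0,"linear":[0,0,0],"twist":0},{"jaw":0,"linear":[0,0,0],"twist":0}]' |egrep 'pos|ft'
for i in 1 2 3 4; do python3 -m pendant '[{"jaw":0,"linear":[0,0.1,0],"twist":0},{"jaw":0,"linear":[0,0.1,0],"twist":0},{"jaw":0,"linear":[0,0.1,0],"twist":0},{"jaw":0,"linear":[0,0.1,0],"twist":0},{"jaw":0,"linear":[0,0,0],"twist":0}]' | egrep 'pos|ft'; done
python3 look.py
```

```text
position: [0.5952, 0.0641, 0.1302]
ft_force: [-0.4, 0.3, -3.8]
position: [0.5983, 0.0646, 0.1301]
ft_force: [0.6, -0.2, -2.8]
position: [0.5998, 0.065, 0.1297]
ft_force: [-5.1, -0.9, -0.2]
position: [0.6003, 0.0651, 0.1291]
ft_force: [-9.0, -1.3, 2.4]
position: [0.6033, 0.0654, 0.1291]
ft_force: [-11.2, -0.2, 3.7]
top blue 0
top red 70 [ 0.6489 -0.1149]
scene blue 110 [0.6585 0.0601]
scene red 136 [ 0.6535 -0.1187]
21.3833 [0.6033 0.0653 0.1291] [-11.8  -0.5   3.4]
```

```bash
for i in 1 2; do python3 -m pendant '[{"jaw":0,"linear":[0,0.1,0],"twist":0},{"jaw":0,"linear":[0,0.1,0],"twist":0},{"jaw":0,"linear":[0,0.1,0],"twist":0},{"jaw":0,"linear":[0,0.1,0],"twist":0},{"jaw":0,"linear":[0,0,0],"twist":0}]' | egrep 'pos|ft'; done
python3 look.py
```

```text
position: [0.6067, 0.0655, 0.129]
ft_force: [-12.5, 0.2, 4.3]
position: [0.6112, 0.0654, 0.1287]
ft_force: [-10.9, 0.4, 2.1]
top blue 0
top red 74 [ 0.6516 -0.1151]
scene blue 111 [0.6665 0.0606]
scene red 140 [ 0.6562 -0.1188]
22.3167 [0.6112 0.0654 0.1288] [-10.5   0.6   2.5]
```

```bash
python3 -m pendant '[{"jaw":0,"linear":[0,-1,0],"twist":0},{"jaw":0,"linear":[0,-1.5,0],"twist":0},{"jaw":0,"linear":[-3,0,0],"twist":0},{"jaw":0,"linear":[-3,0,0],"twist":0},{"jaw":0,"linear":[-3,0,0],"twist":0},{"jaw":0,"linear":[-3,0,0],"twist":0},{"jaw":0,"linear":[-3,0,0],"twist":0},{"jaw":0,"linear":[-3,0,0],"twist":0},{"jaw":0,"linear":[0,0.5,0],"twist":0},{"jaw":0,"linear":[0,0.5,0],"twist":0},{"jaw":0,"linear":[0,0,0],"twist":0},{"jaw":0,"linear":[0,0,0],"twist":0}]' |egrep 'pos|ft'
for i in 1 2 3 4; do python3 -m pendant '[{"jaw":0,"linear":[0,0.1,0],"twist":0},{"jaw":0,"linear":[0,0.1,0],"twist":0},{"jaw":0,"linear":[0,0.1,0],"twist":0},{"jaw":0,"linear":[0,0.1,0],"twist":0},{"jaw":0,"linear":[0,0,0],"twist":0}]' | egrep 'pos|ft'; done
python3 look.py
```

```text
position: [0.5982, -0.1139, 0.1299]
ft_force: [0.1, 0.1, -3.0]
position: [0.6, -0.1138, 0.1297]
ft_force: [-5.4, 2.4, -0.9]
position: [0.6005, -0.1138, 0.1294]
ft_force: [-10.1, 0.1, 3.2]
position: [0.605, -0.1142, 0.1293]
ft_force: [-10.0, 0.9, 2.8]
position: [0.6091, -0.1145, 0.1292]
ft_force: [-5.1, 0.2, -3.2]
top blue 83 [0.6639 0.0632]
top red 0
scene blue 137 [0.6676 0.0613]
scene red 141 [ 0.6666 -0.1193]
25.0833 [ 0.613  -0.1152  0.1296] [-0.5  1.1 -3.1]
```

```bash
python3 look.py | grep scene
python3 -m pendant '[{"jaw":0,"linear":[0,-1,0],"twist":0},{"jaw":0,"linear":[0,-1.5,0],"twist":0},{"jaw":0,"linear":[3,0,0],"twist":0},{"jaw":0,"linear":[3,0,0],"twist":0},{"jaw":0,"linear":[3,0,0],"twist":0},{"jaw":0,"linear":[3,0,0],"twist":0},{"jaw":0,"linear":[3,0,0],"twist":0},{"jaw":0,"linear":[3,0,0],"twist":0},{"jaw":0,"linear":[0,0.5,0],"twist":0},{"jaw":0,"linear":[0,0.5,0],"twist":0},{"jaw":0,"linear":[0,0,0],"twist":0},{"jaw":0,"linear":[0,0,0],"twist":0}]' |egrep 'pos|ft'
for i in 1 2 3 4; do python3 -m pendant '[{"jaw":0,"linear":[0,0.1,0],"twist":0},{"jaw":0,"linear":[0,0.1,0],"twist":0},{"jaw":0,"linear":[0,0.1,0],"twist":0},{"jaw":0,"linear":[0,0.1,0],"twist":0},{"jaw":0,"linear":[0,0,0],"twist":0}]' | egrep 'pos|ft'; done
python3 look.py
```

```text
scene blue 137 [0.6683 0.0612]
scene red 142 [ 0.6693 -0.12  ]
position: [0.6054, 0.0638, 0.1303]
ft_force: [-0.6, -0.2, -3.6]
position: [0.6083, 0.0643, 0.1301]
ft_force: [-0.3, 0.6, -2.4]
position: [0.6123, 0.0647, 0.1301]
ft_force: [0.7, -0.2, -2.5]
position: [0.6141, 0.0647, 0.1297]
ft_force: [-5.9, -0.7, -0.2]
position: [0.6159, 0.0647, 0.1294]
ft_force: [-7.6, -0.7, 1.7]
top blue 0
top red 74 [ 0.6665 -0.1152]
scene blue 107 [0.6716 0.0606]
scene red 139 [ 0.6711 -0.1191]
27.95 [0.6159 0.0647 0.1294] [-8.1 -0.9  1.7]
```

```bash
for i in 1 2; do python3 -m pendant '[{"jaw":0,"linear":[0,0.1,0],"twist":0},{"jaw":0,"linear":[0,0.1,0],"twist":0},{"jaw":0,"linear":[0,0.1,0],"twist":0},{"jaw":0,"linear":[0,0,0],"twist":0}]' | egrep 'pos|ft'; done
python3 look.py
```

```text
position: [0.6239, 0.0644, 0.13]
ft_force: [-0.0, 0.2, -3.0]
position: [0.6267, 0.0642, 0.1301]
ft_force: [-1.5, 0.9, -2.8]
top blue 0
top red 76 [ 0.6712 -0.1174]
scene blue 117 [0.683  0.0598]
scene red 146 [ 0.6758 -0.1199]
28.7167 [0.6266 0.0643 0.1301] [-0.2 -0.  -3.3]
```

Both ends are clear at about +43 mm. The mallet goes back to its mat.

```bash
python3 -m pendant '[{"jaw":0,"linear":[0,-1.5,0],"twist":0},{"jaw":0,"linear":[0,-3,0],"twist":0},{"jaw":0,"linear":[0,-3,0],"twist":0},{"jaw":0,"linear":[0,0,-2.5],"twist":0},{"jaw":0,"linear":[0,0,-2.5],"twist":0},{"jaw":0,"linear":[0,0,-2.5],"twist":0},{"jaw":0,"linear":[0,0,0],"twist":0}]' |egrep 'pos|ft'
python3 -c "
from h import *
c=shot('scene'); W=world(c); hsv=cv2.cvtColor(c['color'],cv2.COLOR_BGR2HSV); H=hsv[...,0]
m=(H>50)&(H<75)&(hsv[...,1]>110)&(W[...,1]<-.2)
print('mat',rect(W[m]))
plan(.531,-.347,.078,-1.8)"
```

```text
position: [0.5555, 0.0661, 0.2104]
ft_force: [1.8, -0.5, -3.2]
mat (array([ 846.4, -332.1]), array([779.5, 144.9]), 3.2, 2797)
t 29.35 pos [0.5542 0.0662 0.2081] yaw -1.6 | twist 0.2 -> yaw -1.8 lin cm -41.37 -1.02 13.01
```

```bash
python3 -m pendant '[{"jaw":0,"linear":[-3.45,-0.08,0],"twist":0.2},{"jaw":0,"linear":[-3.45,-0.08,0],"twist":0},{"jaw":0,"linear":[-3.45,-0.08,0],"twist":0},{"jaw":0,"linear":[-3.45,-0.08,0],"twist":0},{"jaw":0,"linear":[-3.45,-0.08,0],"twist":0},{"jaw":0,"linear":[-3.45,-0.08,0],"twist":0},{"jaw":0,"linear":[-3.45,-0.08,0],"twist":0},{"jaw":0,"linear":[-3.45,-0.08,0],"twist":0},{"jaw":0,"linear":[-3.45,-0.08,0],"twist":0},{"jaw":0,"linear":[-3.45,-0.08,0],"twist":0},{"jaw":0,"linear":[-3.45,-0.08,0],"twist":0},{"jaw":0,"linear":[-3.45,-0.08,0],"twist":0}]' |egrep 'pos|ft'
python3 -m pendant '[{"jaw":0,"linear":[0,0,0],"twist":0},{"jaw":0,"linear":[0,0,2],"twist":0},{"jaw":0,"linear":[0,0,2],"twist":0},{"jaw":0,"linear":[0,0,2],"twist":0},{"jaw":0,"linear":[0,0,2],"twist":0},{"jaw":0,"linear":[0,0,2],"twist":0},{"jaw":0,"linear":[0,0,1.5],"twist":0},{"jaw":0,"linear":[0,0,0.5],"twist":0},{"jaw":0,"linear":[0,0,0.2],"twist":0},{"jaw":0,"linear":[0,0,0.2],"twist":0},{"jaw":0,"linear":[0,0,0.2],"twist":0},{"jaw":0,"linear":[0,0,0],"twist":0}]' |egrep 'pos|ft'
```

```text
position: [0.5274, -0.3485, 0.203]
ft_force: [1.8, -0.6, -2.7]
position: [0.5286, -0.3474, 0.0796]
ft_force: [-0.0, 0.1, -3.6]
```

```bash
for i in 1 2; do python3 -m pendant '[{"jaw":0,"linear":[0,0,0.1],"twist":0},{"jaw":0,"linear":[0,0,0],"twist":0},{"jaw":0,"linear":[0,0,0],"twist":0}]' |egrep 'pos|ft'; done
```

```text
position: [0.5284, -0.3473, 0.0786]
ft_force: [-0.8, 0.4, -2.7]
position: [0.5285, -0.3473, 0.0784]
ft_force: [-1.7, 2.2, 6.5]
```

```bash
python3 -m pendant '[{"jaw":1,"linear":[0,0,0],"twist":0},{"jaw":1,"linear":[0,0,0],"twist":0},{"jaw":1,"linear":[0,0,0],"twist":0},{"jaw":1,"linear":[0,0,0],"twist":0},{"jaw":1,"linear":[0,0,0],"twist":0},{"jaw":0.6,"linear":[0,0,-1],"twist":0},{"jaw":0.6,"linear":[0,0,-3],"twist":0},{"jaw":0.6,"linear":[0,0,-3],"twist":0},{"jaw":0.6,"linear":[0,0,-3],"twist":0},{"jaw":0.6,"linear":[0,0,-3],"twist":0},{"jaw":0.6,"linear":[0,0,0],"twist":0},{"jaw":0.6,"linear":[0,0,0],"twist":0}]' | egrep 'pos|ft|width'
cat > bar.py <<'E'
from h import *
for n in ['top','scene']:
    c=shot(n); W=world(c); hsv=cv2.cvtColor(c['color'],cv2.COLOR_BGR2HSV); H,S=hsv[...,0].astype(int),hsv[...,1]
    p=pts(W,(.6,-.06),(.74,.02),.1,.115); print(n,'block',rect(p),p.mean(0).round(4))
    print('  mallet',rect(pts(W,(.45,-.43),(.61,-.27),.03,.047)),rect(pts(W,(.49,-.39),(.57,-.3),.09,.11)))
    for k,m in {'brass':(H>14)&(H<24)&(S>90),'copper':(H>4)&(H<14)&(S>70)&(S<180)}.items():
        q=W[m&(abs(W[...,2]-.048)<.006)&(abs(W[...,0]-.63)<.04)&(abs(W[...,1])<.1)]
        if len(q)>5: print('  ',k,rect(q),q.mean(0).round(3))
E
python3 look.py; python3 bar.py; python3 -c "
from h import *
plan(.679,-.028,.102,-1.8)"
```

```text
position: [0.5293, -0.348, 0.2102]
ft_force: [-0.9, -0.0, -0.5]
grip_width: 0.0518
top blue 81 [0.679  0.0642]
top red 72 [ 0.6715 -0.1162]
scene blue 135 [0.6815 0.0605]
scene red 151 [ 0.6747 -0.1198]
32.95 [ 0.5277 -0.3466  0.2068] [-0.7  0.3  0.8]
top block (array([676.1, -25.7]), array([47.9, 14.7]), 87.0, 96) [ 0.6756 -0.0255  0.1075]
  mallet (array([ 536.2, -344.9]), array([37.8, 72.2]), 88.4, 173) (array([ 536.1, -337.6]), array([ 6.6, 16.8]), 54.5, 15)
   brass (array([666.2,  26.8]), array([26.4,  6.6]), 88.7, 20) [0.667 0.028 0.048]
   copper (array([630.6, -27.3]), array([38.3, 34.7]), 0.8, 131) [ 0.631 -0.027  0.047]
scene block (array([675.2, -29.2]), array([50.4, 16.5]), 86.8, 157) [ 0.6765 -0.0299  0.1074]
  mallet (array([ 529.6, -349.8]), array([40., 87.]), 88.2, 359) (array([ 530.3, -349.6]), array([21.4, 23.1]), 87.4, 99)
   copper (array([622.7, -41.5]), array([13.4, 29.1]), 59.4, 46) [ 0.624 -0.042  0.048]
t 33.05 pos [ 0.5274 -0.3463  0.2056] yaw -1.8 | twist -0.0 -> yaw -1.8 lin cm 32.29 14.15 10.36
```

```bash
python3 -m pendant '[{"jaw":0.6,"linear":[3.23,1.38,0],"twist":0},{"jaw":0.6,"linear":[3.23,1.38,0],"twist":0},{"jaw":0.6,"linear":[3.23,1.38,0],"twist":0},{"jaw":0.6,"linear":[3.23,1.38,0],"twist":0},{"jaw":0.6,"linear":[3.23,1.38,0],"twist":0},{"jaw":0.6,"linear":[3.23,1.38,0],"twist":0},{"jaw":0.6,"linear":[3.23,1.38,0],"twist":0},{"jaw":0.6,"linear":[3.23,1.38,0],"twist":0},{"jaw":0.6,"linear":[3.23,1.38,0],"twist":0},{"jaw":0.6,"linear":[3.23,1.38,0],"twist":0},{"jaw":0.6,"linear":[0,0,0],"twist":0},{"jaw":0.6,"linear":[0,0,0],"twist":0}]' | egrep 'pos|ft|width'
python3 -c "
from h import *
plan(.6757,-.0275,.102,-2)"
```

```text
position: [0.6762, -0.0264, 0.2051]
ft_force: [0.4, -0.6, 0.4]
grip_width: 0.0521
t 34.05 pos [ 0.6762 -0.0264  0.2051] yaw -1.6 | twist 0.4 -> yaw -2.0 lin cm -0.11 -0.05 10.31
```

```bash
python3 -m pendant '[{"jaw":0.6,"linear":[-0.1,0,2.5],"twist":0.4},{"jaw":0.6,"linear":[0,0,2.5],"twist":0},{"jaw":0.6,"linear":[0,0,2.5],"twist":0},{"jaw":0.6,"linear":[0,0,1.5],"twist":0},{"jaw":0.6,"linear":[0,0,1],"twist":0},{"jaw":0.6,"linear":[0,0,0.2],"twist":0},{"jaw":0,"linear":[0,0,0],"twist":0},{"jaw":0,"linear":[0,0,0],"twist":0},{"jaw":0,"linear":[0,0,0],"twist":0},{"jaw":0,"linear":[0,0,0],"twist":0},{"jaw":0,"linear":[0,0,0],"twist":0},{"jaw":0,"linear":[0,0,0],"twist":0}]' 35 | egrep 'pos|ft|width'
python3 -m pendant '[{"jaw":0,"linear":[0,0,0],"twist":0},{"jaw":0,"linear":[0,0,0],"twist":0},{"jaw":0,"linear":[0,0,0],"twist":0},{"jaw":0,"linear":[0,0,0],"twist":0},{"jaw":0,"linear":[0,0,-0.5],"twist":0},{"jaw":0,"linear":[0,0,-1],"twist":0},{"jaw":0,"linear":[0,0,-2],"twist":0},{"jaw":0,"linear":[0,0,-2.5],"twist":0},{"jaw":0,"linear":[0,0,-2.5],"twist":0},{"jaw":0,"linear":[0,0,-2.5],"twist":0},{"jaw":0,"linear":[0,0,0],"twist":0},{"jaw":0,"linear":[0,0,0],"twist":0}]' | egrep 'pos|ft|width|force'
python3 -c "
from h import *
plan(.439,.0075,.052,-1.8)
c=shot('scene'); cv2.imwrite('pics/s2.png',cv2.resize(c['color'][100:320,80:440],(800,489)))"
```

```text
position: [0.6769, -0.0297, 0.1059]
ft_force: [-0.5, 0.4, 0.0]
grip_width: 0.0197
position: [0.6776, -0.0299, 0.2169]
ft_force: [0.0, -0.3, -2.2]
grip_width: 0.0137
grip_force: 34.9
t 36.05 pos [ 0.6776 -0.0299  0.2169] yaw -2.2 | twist -0.4 -> yaw -1.8 lin cm 2.98 -23.96 16.49
```

View pics/s2.png

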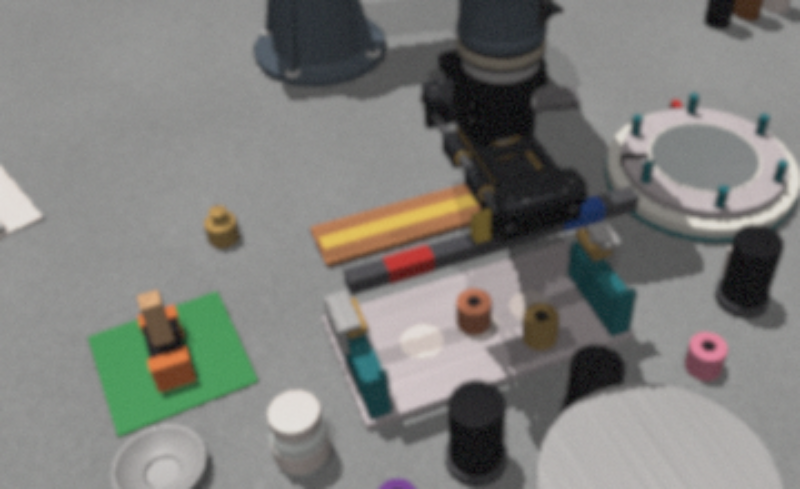

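The bar is in the gripper level, copper stands at (474,310) and brass, knocked aside, at (541,325) in the crop. I'm laying the bar on the stripe.

```bash
python3 -m pendant '[{"jaw":0,"linear":[0.37,-3,0],"twist":-0.4},{"jaw":0,"linear":[0.37,-3,0],"twist":0},{"jaw":0,"linear":[0.37,-3,0],"twist":0},{"jaw":0,"linear":[0.37,-3,0],"twist":0},{"jaw":0,"linear":[0.37,-3,0],"twist":0},{"jaw":0,"linear":[0.37,-3,0],"twist":0},{"jaw":0,"linear":[0.37,-3,0],"twist":0},{"jaw":0,"linear":[0.37,-3,0],"twist":0},{"jaw":0,"linear":[0,0,2],"twist":0},{"jaw":0,"linear":[0,0,3],"twist":0},{"jaw":0,"linear":[0,0,3],"twist":0},{"jaw":0,"linear":[0,0,3],"twist":0}]' | egrep 'pos|ft|width'
python3 -m pendant '[{"jaw":0,"linear":[0,0,2],"twist":0},{"jaw":0,"linear":[0,0,1.5],"twist":0},{"jaw":0,"linear":[0,0,0.8],"twist":0},{"jaw":0,"linear":[0,0,0.3],"twist":0},{"jaw":0,"linear":[0,0,0],"twist":0},{"jaw":0,"linear":[0,0,0],"twist":0}]' | egrep 'pos|ft|width'
python3 -c "
from h import *
plan(.439,.0075,.052,-1.8)"
```

```text
position: [0.4366, 0.0081, 0.1034]
ft_force: [1.0, -0.8, -2.1]
grip_width: 0.0134
position: [0.4377, 0.0078, 0.0592]
ft_force: [0.3, -1.1, -2.2]
grip_width: 0.0138
t 37.6 pos [0.4377 0.0078 0.0592] yaw -1.8 | twist -0.0 -> yaw -1.8 lin cm -0.03 0.13 0.72
```

```bash
python3 -m pendant '[{"jaw":0,"linear":[0,0.1,0.3],"twist":0},{"jaw":0,"linear":[0,0,0.2],"twist":0},{"jaw":0,"linear":[0,0,0],"twist":0},{"jaw":0,"linear":[0,0,0],"twist":0}]' | egrep 'pos|ft|width'
for i in 1 2; do python3 -m pendant '[{"jaw":0,"linear":[0,0,0.1],"twist":0},{"jaw":0,"linear":[0,0,0],"twist":0},{"jaw":0,"linear":[0,0,0],"twist":0}]' |egrep 'pos|ft'; done
```

```text
position: [0.4388, 0.0078, 0.0544]
ft_force: [-0.0, -0.7, -1.6]
grip_width: 0.0137
position: [0.4387, 0.0078, 0.0532]
ft_force: [0.3, 0.1, -2.1]
position: [0.4386, 0.0078, 0.052]
ft_force: [-0.7, 0.4, -3.2]
```

```bash
for i in 1 2 3; do python3 -m pendant '[{"jaw":0,"linear":[0,0,0.05],"twist":0},{"jaw":0,"linear":[0,0,0],"twist":0},{"jaw":0,"linear":[0,0,0],"twist":0}]' |egrep 'pos|ft'; done
```

```text
position: [0.4386, 0.0078, 0.0515]
ft_force: [0.1, -0.4, -2.6]
position: [0.4386, 0.0078, 0.0515]
ft_force: [-1.4, 0.5, 6.0]
position: [0.4386, 0.0078, 0.0515]
ft_force: [-1.0, -0.4, 10.3]
```

```bash
python3 -m pendant '[{"jaw":0.6,"linear":[0,0,0],"twist":0},{"jaw":0.6,"linear":[0,0,0],"twist":0},{"jaw":0.6,"linear":[0,0,0],"twist":0},{"jaw":0.6,"linear":[0,0,0],"twist":0},{"jaw":0.8,"linear":[0,0,-1],"twist":0},{"jaw":0.8,"linear":[0,0,-3],"twist":0},{"jaw":0.8,"linear":[0,0,-3],"twist":0},{"jaw":0.8,"linear":[0,0,-3],"twist":0},{"jaw":0.8,"linear":[0,0,-3],"twist":0},{"jaw":0.8,"linear":[0,0,-3],"twist":0},{"jaw":0.8,"linear":[0,0,0],"twist":0},{"jaw":0.8,"linear":[0,0,0],"twist":0}]' 25 | egrep 'pos|ft|width'
cat > pc.py <<'E'
from h import *
for n in ['top','scene']:
    c=shot(n); W=world(c); hsv=cv2.cvtColor(c['color'],cv2.COLOR_BGR2HSV); H,S=hsv[...,0].astype(int),hsv[...,1]
    p=W[(np.hypot(W[...,0]-.636,W[...,1]+.026)<.12)&(W[...,2]>.04)&(W[...,2]<.056)&(abs(W[...,1]+.026)<.12)]
    km=(p[:,1]*1000).astype(int)
    m=((W[...,2]>.041)&(W[...,2]<.055)&(abs(W[...,0]-.636)<.09)&(abs(W[...,1]+.026)<.12)).astype(np.uint8)
    nn,l,st,ce=cv2.connectedComponentsWithStats(m)
    for i in range(1,nn):
        if st[i,4]>25:
            q=W[l==i]; (x,y),r=cv2.minEnclosingCircle((q[:,:2]*1000).astype(np.float32)); print(n,st[i,4],'circ',round(x,1),round(y,1),round(r,1),'bbox mid',((np.percentile(q,2,0)+np.percentile(q,98,0))/2).round(4),'hsv',np.median(hsv[l==i],0))
    p=pts(W,(.39,-.17),(.49,.18),.02,.035); print(n,'bar',rect(p))
E
python3 pc.py
python3 -c "
from h import *
plan(.669,.022,.04,-1.8)
c=shot('top'); cv2.imwrite('pics/t2.png',cv2.resize(c['color'][140:300,100:450],(800,366),interpolation=cv2.INTER_CUBIC))"
```

```text
position: [0.4396, 0.0076, 0.2119]
ft_force: [1.2, -0.1, -0.2]
grip_width: 0.0697
top 141 circ 680.4 28.6 20.0 bbox mid [0.6807 0.0287 0.0479] hsv [ 20. 131. 153.]
top 142 circ 631.0 -27.7 19.7 bbox mid [ 0.6315 -0.0273  0.048 ] hsv [ 10. 128. 157.]
top bar (array([439.5,  11.7]), array([296.6,  18.6]), 88.5, 252)
scene 184 circ 630.9 -31.4 20.2 bbox mid [ 0.6315 -0.032   0.0467] hsv [  9. 129. 160.]
scene 193 circ 680.3 26.6 20.7 bbox mid [0.6809 0.0254 0.0468] hsv [ 18. 126. 164.]
scene bar (array([438.3,   8.5]), array([301.2,  26. ]), 88.1, 665)
t 40.28 pos [0.4378 0.008  0.2099] yaw -1.8 | twist -0.0 -> yaw -1.8 lin cm 2.13 23.06 16.99
```

View pics/t2.png

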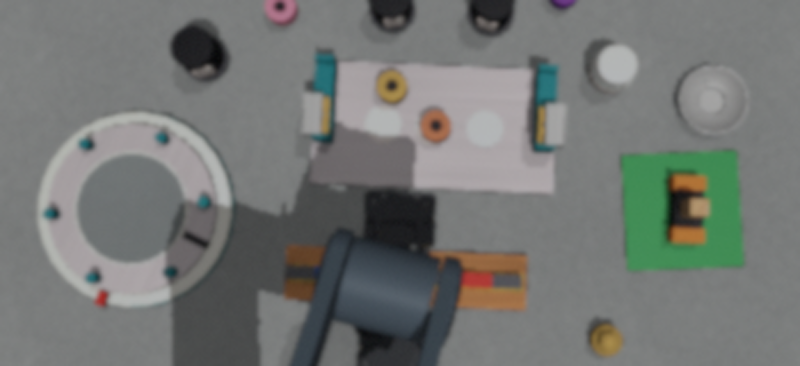

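Bar lies on the stripe (at (400,277), mostly under the arm), mallet stands on its mat (690,210), copper is at (436,126), brass at (392,87); the white discs are painted seats. Copper goes first.

```bash
python3 -c "
from h import *
plan(.631,-.0295,.037,-1.8)"
python3 -m pendant '[{"jaw":0.8,"linear":[-0.53,3.2,0],"twist":0},{"jaw":0.8,"linear":[-0.53,3.2,0],"twist":0},{"jaw":0.8,"linear":[-0.53,3.2,0],"twist":0},{"jaw":0.8,"linear":[-0.53,3.25,0],"twist":0},{"jaw":0.8,"linear":[-0.53,3.25,0],"twist":0},{"jaw":0.8,"linear":[-0.53,3.3,0],"twist":0},{"jaw":0.8,"linear":[0,0,3],"twist":0},{"jaw":0.8,"linear":[0,0,3],"twist":0},{"jaw":0.8,"linear":[0,0,3],"twist":0},{"jaw":0.8,"linear":[0,0,2],"twist":0},{"jaw":0.8,"linear":[0,0,0],"twist":0},{"jaw":0.8,"linear":[0,0,0],"twist":0}]' | egrep 'pos|ft|width'
python3 -c "
from h import *
plan(.631,-.0295,.037,-1.8)"
```

```text
t 40.33 pos [0.4376 0.0081 0.2094] yaw -1.8 | twist -0.0 -> yaw -1.8 lin cm -3.15 19.45 17.24
position: [0.6297, -0.0299, 0.0976]
ft_force: [0.1, 0.5, 0.1]
grip_width: 0.0694
t 41.33 pos [ 0.6297 -0.0299  0.0976] yaw -1.9 | twist -0.1 -> yaw -1.8 lin cm 0.04 0.13 6.06
```

```bash
python3 -m pendant '[{"jaw":0.8,"linear":[0,0.1,2.5],"twist":0},{"jaw":0.8,"linear":[0,0,2],"twist":0},{"jaw":0.8,"linear":[0,0,1],"twist":0},{"jaw":0.8,"linear":[0,0,0.5],"twist":0},{"jaw":0.8,"linear":[0,0,0],"twist":0},{"jaw":0,"linear":[0,0,0],"twist":0},{"jaw":0,"linear":[0,0,0],"twist":0},{"jaw":0,"linear":[0,0,0],"twist":0},{"jaw":0,"linear":[0,0,0],"twist":0},{"jaw":0,"linear":[0,0,0],"twist":0},{"jaw":0,"linear":[0,0,0],"twist":0},{"jaw":0,"linear":[0,0,0],"twist":0}]' | egrep 'pos|ft|width|force'
python3 -m pendant '[{"jaw":0,"linear":[0,0,0],"twist":0},{"jaw":0,"linear":[0,0,-0.5],"twist":0},{"jaw":0,"linear":[0,0,-2],"twist":0},{"jaw":0,"linear":[0,0,-3],"twist":0},{"jaw":0,"linear":[0,0,-3],"twist":0},{"jaw":0,"linear":[0,0,-3],"twist":0},{"jaw":0,"linear":[0,0,-3],"twist":0},{"jaw":0,"linear":[0,0,0],"twist":0},{"jaw":0,"linear":[0,0,0],"twist":0}]' | egrep 'pos|ft|width|force'
python3 -c "
from h import *
plan(.522,.3235,.066,-1.8)"
```

```text
position: [0.6317, -0.0301, 0.041]
ft_force: [-2.4, 0.1, 4.4]
grip_width: 0.0395
grip_force: 25.0
position: [0.6341, -0.0305, 0.1876]
ft_force: [0.7, 0.1, -2.1]
grip_width: 0.0392
grip_force: 25.0
t 43.08 pos [ 0.6341 -0.0305  0.1876] yaw -1.8 | twist -0.0 -> yaw -1.8 lin cm 35.03 -12.32 12.16
```

```bash
python3 -m pendant '[{"jaw":0,"linear":[2.92,-1.03,0],"twist":0},{"jaw":0,"linear":[2.92,-1.03,0],"twist":0},{"jaw":0,"linear":[2.92,-1.03,0],"twist":0},{"jaw":0,"linear":[2.92,-1.03,0],"twist":0},{"jaw":0,"linear":[2.92,-1.03,0],"twist":0},{"jaw":0,"linear":[2.92,-1.03,0],"twist":0},{"jaw":0,"linear":[2.92,-1.03,0],"twist":0},{"jaw":0,"linear":[2.92,-1.03,0],"twist":0},{"jaw":0,"linear":[2.92,-1.03,0],"twist":0},{"jaw":0,"linear":[2.92,-1.03,0],"twist":0},{"jaw":0,"linear":[2.92,-1.03,0],"twist":0},{"jaw":0,"linear":[2.92,-1.03,0],"twist":0}]' | egrep 'pos|ft|width'
python3 -m pendant '[{"jaw":0,"linear":[0,0,0],"twist":0},{"jaw":0,"linear":[0,0,3],"twist":0},{"jaw":0,"linear":[0,0,3],"twist":0},{"jaw":0,"linear":[0,0,3],"twist":0},{"jaw":0,"linear":[0,0,1.5],"twist":0},{"jaw":0,"linear":[0,0,0],"twist":0},{"jaw":0,"linear":[0,0,0],"twist":0}]' | egrep 'pos|ft|width'
python3 -m pendant '[{"jaw":0,"linear":[0,0,0.5],"twist":0},{"jaw":0,"linear":[0,0,0.2],"twist":0},{"jaw":0,"linear":[0,0,0],"twist":0},{"jaw":0,"linear":[0,0,0],"twist":0}]' | egrep 'pos|ft|width'
python3 -m pendant '[{"jaw":0,"linear":[0,0,0.2],"twist":0},{"jaw":0,"linear":[0,0,0],"twist":0},{"jaw":0,"linear":[0,0,0],"twist":0}]' | egrep 'pos|ft|width'
```

```text
position: [0.5184, 0.3249, 0.183]
ft_force: [0.8, 0.4, -2.6]
grip_width: 0.0395
position: [0.5189, 0.3231, 0.0782]
ft_force: [1.0, 0.2, -1.3]
grip_width: 0.0395
position: [0.5208, 0.3241, 0.0744]
ft_force: [-0.2, 0.7, -1.0]
grip_width: 0.0398
position: [0.5203, 0.324, 0.0718]
ft_force: [1.1, 0.1, -0.9]
grip_width: 0.0397
```

```bash
for i in 1 2 3; do python3 -m pendant '[{"jaw":0,"linear":[0,0,0.1],"twist":0},{"jaw":0,"linear":[0,0,0],"twist":0},{"jaw":0,"linear":[0,0,0],"twist":0}]' | egrep 'pos|ft'; done
```

```text
position: [0.5202, 0.324, 0.0705]
ft_force: [0.0, -0.2, -1.1]
position: [0.5202, 0.3239, 0.0694]
ft_force: [0.5, -0.1, -2.4]
position: [0.5204, 0.324, 0.069]
ft_force: [-1.1, -0.2, 1.6]
```

```bash
python3 -m pendant '[{"jaw":0.7,"linear":[0,0,0.05],"twist":0},{"jaw":0.7,"linear":[0,0,0],"twist":0},{"jaw":0.7,"linear":[0,0,0],"twist":0},{"jaw":0.7,"linear":[0,0,0],"twist":0},{"jaw":0.7,"linear":[0,0,-1],"twist":0},{"jaw":0.7,"linear":[0,0,-3],"twist":0},{"jaw":0.7,"linear":[0,0,-3],"twist":0},{"jaw":0.7,"linear":[0,0,-3],"twist":0},{"jaw":0.7,"linear":[0,0,-3],"twist":0},{"jaw":0.7,"linear":[0,0,0],"twist":-6.7},{"jaw":0.7,"linear":[0,0,0],"twist":-6.7},{"jaw":0.7,"linear":[0,0,0],"twist":-6.7}]' | egrep 'pos|ft|width'
python3 -m pendant '[{"jaw":0.7,"linear":[0,0,0],"twist":-6.7},{"jaw":0.7,"linear":[0,0,0],"twist":-6.7},{"jaw":0.7,"linear":[0,0,0],"twist":-6.7},{"jaw":0.7,"linear":[0,0,0],"twist":-6.6},{"jaw":0.7,"linear":[0,0,0],"twist":0},{"jaw":0.7,"linear":[0,0,0],"twist":0}]' | egrep 'pos|ft|width'
python3 pc.py; python3 -c "
from h import *
plan(.6805,.0275,.037,45)
for n in ['top','scene']:
    W=world(shot(n)); m=(W[...,2]>.071)&(W[...,2]<.082)&(np.hypot(W[...,0]-.522,W[...,1]-.3535)<.08); print(rect(W[m]))"
```

```text
position: [0.5206, 0.3242, 0.2]
ft_force: [-0.2, 0.3, -0.2]
grip_width: 0.061
position: [0.5203, 0.324, 0.1986]
ft_force: [-0.2, -0.3, 0.3]
grip_width: 0.0607
top 146 circ 680.9 28.9 20.1 bbox mid [0.6806 0.0285 0.0474] hsv [ 20.  129.5 155. ]
top bar (array([429.7,  12.3]), array([296.8,  44.1]), 87.0, 553)
scene 194 circ 679.5 25.6 20.8 bbox mid [0.6806 0.025  0.0466] hsv [ 18.  125.  162.5]
scene bar (array([439.7,   8.1]), array([300.1,  25.7]), 88.5, 668)
t 47.6 pos [0.5203 0.324  0.1984] yaw 44.8 | twist -0.2 -> yaw 45.0 lin cm -32.3 -9.63 16.14
(array([533.2, 319.3]), array([32.1, 11.5]), 60.0, 33)
(array([520.8, 322.4]), array([36.2, 39.9]), 56.4, 114)
```

```bash
python3 -m pendant '[{"jaw":0.7,"linear":[-2.69,-0.8,0],"twist":0},{"jaw":0.7,"linear":[-2.69,-0.8,0],"twist":0},{"jaw":0.7,"linear":[-2.69,-0.8,0],"twist":0},{"jaw":0.7,"linear":[-2.69,-0.8,0],"twist":0},{"jaw":0.7,"linear":[-2.69,-0.8,0],"twist":0},{"jaw":0.7,"linear":[-2.69,-0.8,0],"twist":0},{"jaw":0.7,"linear":[-2.69,-0.8,0],"twist":0},{"jaw":0.7,"linear":[-2.69,-0.8,0],"twist":0},{"jaw":0.7,"linear":[-2.69,-0.8,0],"twist":0},{"jaw":0.7,"linear":[-2.69,-0.8,0],"twist":0},{"jaw":0.7,"linear":[-2.69,-0.8,0],"twist":0},{"jaw":0.7,"linear":[-2.69,-0.8,0],"twist":0}]' | egrep 'pos|ft|width'
python3 -m pendant '[{"jaw":0.7,"linear":[0,0,0],"twist":0},{"jaw":0.7,"linear":[0,0,3],"twist":0},{"jaw":0.7,"linear":[0,0,3],"twist":0},{"jaw":0.7,"linear":[0,0,3],"twist":0},{"jaw":0.7,"linear":[0,0,0],"twist":0},{"jaw":0.7,"linear":[0,0,0],"twist":0}]' | egrep 'pos|ft|width'
python3 -c "
from h import *
plan(.6805,.0275,.041,45)"
```

```text
position: [0.6808, 0.0264, 0.198]
ft_force: [0.3, 0.3, -0.0]
grip_width: 0.0611
position: [0.6787, 0.0282, 0.1063]
ft_force: [-0.1, 0.2, 0.8]
grip_width: 0.0613
t 49.2 pos [0.6787 0.0282 0.1063] yaw 44.9 | twist -0.1 -> yaw 45.0 lin cm -0.18 0.07 6.53
```

```bash
python3 -m pendant '[{"jaw":0.7,"linear":[-0.1,0.1,2.5],"twist":0},{"jaw":0.7,"linear":[0,0,2],"twist":0},{"jaw":0.7,"linear":[0,0,1.3],"twist":0},{"jaw":0.7,"linear":[0,0,0.7],"twist":0},{"jaw":0.7,"linear":[0,0,0],"twist":0},{"jaw":0.7,"linear":[0,0,0],"twist":0}]' | egrep 'pos|ft|width|force'
python3 -m pendant '[{"jaw":0,"linear":[0,0,0],"twist":0},{"jaw":0,"linear":[0,0,0],"twist":0},{"jaw":0,"linear":[0,0,0],"twist":0},{"jaw":0,"linear":[0,0,0],"twist":0},{"jaw":0,"linear":[0,0,0],"twist":0},{"jaw":0,"linear":[0,0,0],"twist":0},{"jaw":0,"linear":[0,0,0],"twist":0}]' | egrep 'pos|ft|width|force'
python3 -m pendant '[{"jaw":0,"linear":[0,0,-0.5],"twist":0},{"jaw":0,"linear":[0,0,-2],"twist":0},{"jaw":0,"linear":[0,0,-3],"twist":0},{"jaw":0,"linear":[0,0,-3],"twist":0},{"jaw":0,"linear":[0,0,-3],"twist":0},{"jaw":0,"linear":[0,0,-3],"twist":0},{"jaw":0,"linear":[0,0,0],"twist":0},{"jaw":0,"linear":[0,0,0],"twist":0}]' | egrep 'pos|ft|width|force'
python3 -c "
from h import *
plan(.522,.3835,.069,45)"
```

```text
position: [0.6826, 0.0277, 0.0441]
ft_force: [0.2, -0.1, -0.3]
grip_width: 0.0606
grip_force: 0.0
position: [0.6818, 0.0273, 0.0438]
ft_force: [-2.2, -1.9, 5.6]
grip_width: 0.0391
grip_force: 25.0
position: [0.6831, 0.0279, 0.1899]
ft_force: [-0.0, -0.7, -2.4]
grip_width: 0.0395
grip_force: 25.0
t 50.95 pos [0.6831 0.0279 0.1899] yaw 45.0 | twist -0.0 -> yaw 45.0 lin cm 36.54 13.76 12.09
```

```bash
python3 -m pendant '[{"jaw":0,"linear":[3.045,1.147,0],"twist":0},{"jaw":0,"linear":[3.045,1.147,0],"twist":0},{"jaw":0,"linear":[3.045,1.147,0],"twist":0},{"jaw":0,"linear":[3.045,1.147,0],"twist":0},{"jaw":0,"linear":[3.045,1.147,0],"twist":0},{"jaw":0,"linear":[3.045,1.147,0],"twist":0},{"jaw":0,"linear":[3.045,1.147,0],"twist":0},{"jaw":0,"linear":[3.045,1.147,0],"twist":0},{"jaw":0,"linear":[3.045,1.147,0],"twist":0},{"jaw":0,"linear":[3.045,1.147,0],"twist":0},{"jaw":0,"linear":[3.045,1.147,0],"twist":0},{"jaw":0,"linear":[3.045,1.147,0],"twist":0}]' | egrep 'pos|ft|width'
python3 -m pendant '[{"jaw":0,"linear":[0,0,0],"twist":6.7},{"jaw":0,"linear":[0,0,0],"twist":6.7},{"jaw":0,"linear":[0,0,0],"twist":6.7},{"jaw":0,"linear":[0,0,0],"twist":6.7},{"jaw":0,"linear":[0,0,0],"twist":6.7},{"jaw":0,"linear":[0,0,0],"twist":6.7},{"jaw":0,"linear":[0,0,0],"twist":6.6},{"jaw":0,"linear":[0,0,3],"twist":0},{"jaw":0,"linear":[0,0,3],"twist":0},{"jaw":0,"linear":[0,0,3],"twist":0},{"jaw":0,"linear":[0,0,0],"twist":0},{"jaw":0,"linear":[0,0,0],"twist":0}]' | egrep 'pos|ft|width'
python3 -c "
from h import *
plan(.522,.3835,.0735,-1.8)"
```

```text
position: [0.5186, 0.3842, 0.185]
ft_force: [0.2, 0.0, -1.8]
grip_width: 0.0395
position: [0.5183, 0.3823, 0.0943]
ft_force: [-0.2, 0.1, -1.9]
grip_width: 0.0393
t 52.95 pos [0.5183 0.3823 0.0943] yaw -1.9 | twist -0.1 -> yaw -1.8 lin cm 0.14 0.37 2.08
```

```bash
python3 -m pendant '[{"jaw":0,"linear":[0.1,0.2,1],"twist":0},{"jaw":0,"linear":[0,0,0.6],"twist":0},{"jaw":0,"linear":[0,0,0.2],"twist":0},{"jaw":0,"linear":[0,0,0],"twist":0},{"jaw":0,"linear":[0,0,0],"twist":0}]' | egrep 'pos|ft|width'
for i in 1 2 3 4; do python3 -m pendant '[{"jaw":0,"linear":[0,0,0.1],"twist":0},{"jaw":0,"linear":[0,0,0],"twist":0},{"jaw":0,"linear":[0,0,0],"twist":0}]' | egrep 'pos|ft'; done
```

```text
position: [0.5234, 0.3847, 0.0808]
ft_force: [0.1, -0.2, -1.4]
grip_width: 0.0393
position: [0.5232, 0.3845, 0.0795]
ft_force: [0.6, 0.2, -1.5]
position: [0.523, 0.3845, 0.078]
ft_force: [-0.3, -0.8, -2.3]
position: [0.523, 0.3845, 0.0769]
ft_force: [-0.1, -0.3, -1.8]
position: [0.523, 0.3844, 0.0759]
ft_force: [-0.6, 0.0, -2.0]
```

```bash
python3 -m pendant '[{"jaw":0,"linear":[0,0,0.2],"twist":0},{"jaw":0,"linear":[0,0,0],"twist":0},{"jaw":0,"linear":[0,0,0],"twist":0}]' | egrep 'pos|ft'
for i in 1 2 3; do python3 -m pendant '[{"jaw":0,"linear":[0,0,0.1],"twist":0},{"jaw":0,"linear":[0,0,0],"twist":0},{"jaw":0,"linear":[0,0,0],"twist":0}]' | egrep 'pos|ft'; done
```

```text
position: [0.5229, 0.3844, 0.0738]
ft_force: [0.8, 0.6, -2.1]
position: [0.5231, 0.3844, 0.073]
ft_force: [-0.1, -0.3, -1.6]
position: [0.523, 0.3844, 0.072]
ft_force: [0.2, 0.0, -2.2]
position: [0.5231, 0.3845, 0.0718]
ft_force: [-1.7, 0.4, 4.0]
```

```bash
python3 -m pendant '[{"jaw":0.7,"linear":[0,0,0.05],"twist":0},{"jaw":0.7,"linear":[0,0,0],"twist":0},{"jaw":0.7,"linear":[0,0,0],"twist":0},{"jaw":0.7,"linear":[0,0,0],"twist":0},{"jaw":0.7,"linear":[0,0,-1],"twist":0},{"jaw":0.7,"linear":[0,0,-3],"twist":0},{"jaw":0.7,"linear":[0,0,-3],"twist":0},{"jaw":0.7,"linear":[0,0,-3],"twist":0},{"jaw":0,"linear":[0,0,-3],"twist":0},{"jaw":0,"linear":[0,2,0],"twist":-7},{"jaw":0,"linear":[0,2,0],"twist":-7},{"jaw":0,"linear":[0,2,0],"twist":-7}]' | egrep 'pos|ft|width'
cat > disc.py <<'E'
from h import *
for n in ['top','scene']:
    c=shot(n); W=world(c); hsv=cv2.cvtColor(c['color'],cv2.COLOR_BGR2HSV); H,S,V=[hsv[...,i].astype(int) for i in range(3)]
    R=np.hypot(W[...,0]-.522,W[...,1]-.3535); A=np.degrees(np.arctan2(W[...,1]-.3535,W[...,0]-.522))
    m=((H>80)&(H<100)&(S>80)&(R<.115)&(R>.08)&(W[...,2]>.045)&(W[...,2]<.08)).astype(np.uint8)
    nn,l,st,ce=cv2.connectedComponentsWithStats(m); out=[]
    for i in range(1,nn):
        if st[i,4]>6: q=W[l==i].mean(0); out.append((round(np.degrees(np.arctan2(q[1]-.3535,q[0]-.522)),1),round(np.hypot(q[0]-.522,q[1]-.3535),3)))
    print(n,'pegs',sorted(out))
    m=(V<70)&(R<.108)&(R>.08)&(W[...,2]>.034)&(W[...,2]<.047); print('  notch',m.sum(),W[m].mean(0) if m.any() else '',np.median(A[m]) if m.any() else '')
    m=((H<5)|(H>174))&(S>130)&(R>.105)&(R<.135); print('  mark',m.sum(),W[m].mean(0),np.median(A[m]))
    m=((W[...,2]>.070)&(W[...,2]<.082)&(R<.078)&(S>80)).astype(np.uint8); nn,l,st,ce=cv2.connectedComponentsWithStats(m)
    for i in range(1,nn):
        if st[i,4]>25: q=W[l==i]; print('  piece',rect(q),np.median(hsv[l==i],0))
E
python3 disc.py
python3 -c "
from h import *
a=np.radians(50); plan(.522+.097*np.cos(a),.3535+.097*np.sin(a),.065,50)"
```

```text
position: [0.5835, 0.3898, 0.2029]
ft_force: [0.5, 0.1, -0.9]
grip_width: 0.042
top pegs [(np.float64(-145.5), np.float64(0.096)), (np.float64(-84.8), np.float64(0.095)), (np.float64(-23.8), np.float64(0.096)), (np.float64(36.6), np.float64(0.097)), (np.float64(154.3), np.float64(0.097))]
  notch 56 [0.49794336 0.35609885 0.04123021] 42.122587470106055
  mark 16 [0.40766988 0.39064242 0.04074618] 161.85100245177284
  piece (array([523.6, 381. ]), array([28.3, 37.5]), 87.3, 88) [ 20.  144.5  83.5]
  piece (array([521.3, 325.6]), array([36.9, 38.3]), 2.4, 146) [  9.  141.5  93.5]
scene pegs [(np.float64(-143.3), np.float64(0.098)), (np.float64(-84.1), np.float64(0.098)), (np.float64(-25.4), np.float64(0.098)), (np.float64(32.3), np.float64(0.097)), (np.float64(93.8), np.float64(0.094)), (np.float64(156.2), np.float64(0.093))]
  notch 31 [0.49793367 0.33021766 0.04293381] -113.8868918695759
  mark 6 [0.40861838 0.38547241 0.04005487] 164.31154248866
  piece (array([523.6, 383.6]), array([34.7, 38.8]), 37.5, 97) [ 18. 121.  84.]
  piece (array([522.3, 322.7]), array([35.9, 40.4]), 31.4, 116) [  9. 122.  92.]
t 56.47 pos [0.5858 0.3899 0.2016] yaw 19.1 | twist -30.9 -> yaw 50.0 lin cm 2.54 2.81 13.66
```

```bash
python3 -m pendant '[{"jaw":0,"linear":[0,0,0],"twist":-6.2},{"jaw":0,"linear":[0,0,0],"twist":-6.2},{"jaw":0,"linear":[0,0,0],"twist":-6.2},{"jaw":0,"linear":[0,0,0],"twist":-6.2},{"jaw":0,"linear":[0,0,0],"twist":-6.1},{"jaw":0,"linear":[2.54,2.8,0],"twist":0},{"jaw":0,"linear":[0,0,3],"twist":0},{"jaw":0,"linear":[0,0,3],"twist":0},{"jaw":0,"linear":[0,0,3],"twist":0},{"jaw":0,"linear":[0,0,2],"twist":0},{"jaw":0,"linear":[0,0,0],"twist":0},{"jaw":0,"linear":[0,0,0],"twist":0}]' | egrep 'pos|ft|width'
python3 -c "
from h import *
a=np.radians(50); plan(.522+.097*np.cos(a),.3535+.097*np.sin(a),.063,50)"
```

```text
position: [0.5793, 0.4271, 0.0894]
ft_force: [-0.4, 0.2, 0.7]
grip_width: 0.0002
t 57.47 pos [0.5793 0.4271 0.0894] yaw 50.0 | twist -0.0 -> yaw 50.0 lin cm -0.34 0.37 2.64
```

Descend, then the first arc: five 5° rows.

```bash
python3 -m pendant '[{"jaw":0,"linear":[0,0.3,1.5],"twist":0},{"jaw":0,"linear":[0,0,1.1],"twist":0},{"jaw":0,"linear":[0,0,0],"twist":0},{"jaw":0,"linear":[0,0,0],"twist":0}]' | egrep 'pos|ft|width'
python3 -m pendant '[{"jaw":0,"linear":[-0.85,0,0],"twist":5},{"jaw":0,"linear":[-0.85,0,0],"twist":5},{"jaw":0,"linear":[-0.85,0,0],"twist":5},{"jaw":0,"linear":[0,0,0],"twist":0},{"jaw":0,"linear":[0,0,0],"twist":0}]' | egrep 'pos|ft|width'
cat > pol.py <<'E'
from h import *
o=robot.get_obs(); p=o['position']-[.522,.3535,0]; print('t',o['time'],'r',np.hypot(*p[:2]).round(4),'ang',np.degrees(np.arctan2(p[1],p[0])).round(1),'yaw',yaw().round(1),'z',p[2].round(4),o['ft_force'].round(1))
E
python3 pol.py; python3 disc.py | grep pegs
```

```text
position: [0.5826, 0.4297, 0.0641]
ft_force: [-1.0, 0.1, 0.0]
grip_width: 0.0003
position: [0.6013, 0.4117, 0.0651]
ft_force: [0.8, 0.3, -0.4]
grip_width: 0.0004
t 58.2167 r 0.0984 ang 36.3 yaw 35.1 z 0.0651 [ 0.8  0.3 -0.4]
top pegs [(np.float64(-156.3), np.float64(0.096)), (np.float64(-95.9), np.float64(0.095)), (np.float64(-35.0), np.float64(0.096)), (np.float64(144.3), np.float64(0.098))]
scene pegs [(np.float64(-154.1), np.float64(0.097)), (np.float64(-94.7), np.float64(0.099)), (np.float64(-36.0), np.float64(0.099)), (np.float64(23.5), np.float64(0.098)), (np.float64(144.9), np.float64(0.094))]
```

```bash
python3 -m pendant '[{"jaw":0,"linear":[-0.68,0,0],"twist":4},{"jaw":0,"linear":[-0.68,0,0],"twist":4},{"jaw":0,"linear":[-0.68,0,0],"twist":4},{"jaw":0,"linear":[-0.68,0,0],"twist":4},{"jaw":0,"linear":[-0.68,0,0],"twist":4},{"jaw":0,"linear":[-0.68,0,0],"twist":4},{"jaw":0,"linear":[-0.68,0,0],"twist":4},{"jaw":0,"linear":[0,0,0],"twist":0},{"jaw":0,"linear":[0,0,0],"twist":0}]' | egrep 'pos|ft|width'
python3 pol.py; python3 disc.py | egrep 'pegs|piece|mark'
```

```text
position: [0.6197, 0.3688, 0.0649]
ft_force: [0.0, 0.7, -0.1]
grip_width: 0.0005
t 59.0667 r 0.0988 ang 8.9 yaw 7.2 z 0.0649 [ 0.   0.7 -0.1]
top pegs [(np.float64(-123.5), np.float64(0.095)), (np.float64(-62.7), np.float64(0.095)), (np.float64(176.0), np.float64(0.096))]
  mark 0 [nan nan nan] nan
  piece (array([502.6, 331.9]), array([37.1, 35.5]), 27.0, 138) [  9.  140.   93.5]
scene pegs [(np.float64(-121.3), np.float64(0.097)), (np.float64(-62.6), np.float64(0.099)), (np.float64(-3.3), np.float64(0.099)), (np.float64(116.5), np.float64(0.092)), (np.float64(178.7), np.float64(0.095))]
  mark 1 [0.41035741 0.38621284 0.03969533] 163.66867863631373
  piece (array([503. , 328.3]), array([36. , 37.5]), 42.8, 102) [  9. 124.  94.]
  piece (array([542.8, 365.9]), array([22.2, 36. ]), 85.5, 61) [ 19. 119.  75.]disc.py:11: RuntimeWarning: Mean of empty slice.
  m=((H<5)|(H>174))&(S>130)&(R>.105)&(R<.135); print('  mark',m.sum(),W[m].mean(0),np.median(A[m]))
  ret = um.true_divide(
  return _methods._mean(a, axis=axis, dtype=dtype,
  ret = ret.dtype.type(ret / rcount)
```

```bash
python3 -m pendant '[{"jaw":0,"linear":[-0.68,0,0],"twist":4},{"jaw":0,"linear":[-0.68,0,0],"twist":4},{"jaw":0,"linear":[-0.68,0,0],"twist":4},{"jaw":0,"linear":[-0.68,0,0],"twist":4},{"jaw":0,"linear":[-0.68,0,0],"twist":4},{"jaw":0,"linear":[-0.68,0,0],"twist":4},{"jaw":0,"linear":[-0.68,0,0],"twist":4},{"jaw":0,"linear":[-0.68,0,0],"twist":4},{"jaw":0,"linear":[-0.68,0,0],"twist":4},{"jaw":0,"linear":[-0.34,0,0],"twist":2},{"jaw":0,"linear":[0,0,0],"twist":0},{"jaw":0,"linear":[0,0,0],"twist":0}]' | egrep 'pos|ft|width'
python3 pol.py; python3 disc.py 2>/dev/null| egrep 'pegs|piece|mark|notch'
```

```text
position: [0.6088, 0.3064, 0.0648]
ft_force: [0.4, 1.6, -0.9]
grip_width: 0.0005
t 60.1667 r 0.0987 ang -28.5 yaw -30.8 z 0.0648 [ 0.4  1.6 -0.9]
top pegs [(np.float64(-99.8), np.float64(0.095)), (np.float64(-40.4), np.float64(0.098))]
  notch 10 [0.57789925 0.29621445 0.0410653 ] -41.04218037036184
  mark 0 [nan nan nan] nan
scene pegs [(np.float64(-157.9), np.float64(0.096)), (np.float64(-98.1), np.float64(0.099)), (np.float64(-41.3), np.float64(0.1)), (np.float64(78.5), np.float64(0.094))]
  notch 52 [0.52515068 0.33860847 0.0421702 ] -12.732708557778462
  mark 3 [0.41006336 0.38490132 0.04116386] 164.30332746344837
  piece (array([489.4, 338.4]), array([22.6, 39.1]), 53.2, 63) [  9. 122.  85.]
```

```bash
python3 -m pendant '[{"jaw":0,"linear":[-0.34,0,0],"twist":2},{"jaw":0,"linear":[-0.34,0,0],"twist":2},{"jaw":0,"linear":[-0.34,0,0],"twist":2},{"jaw":0,"linear":[-0.25,0,0],"twist":1.5},{"jaw":0,"linear":[0,0,0],"twist":0},{"jaw":0,"linear":[0,0,0],"twist":0},{"jaw":0,"linear":[0.5,0,0],"twist":0},{"jaw":0,"linear":[0,0,-3],"twist":0},{"jaw":0,"linear":[0,0,-3],"twist":0},{"jaw":0,"linear":[0,0,-3],"twist":0},{"jaw":0,"linear":[0,0,-3],"twist":0},{"jaw":0,"linear":[0,0,0],"twist":0}]' | egrep 'pos|ft|width'
python3 -m pendant '[{"jaw":0,"linear":[0,3,0],"twist":0},{"jaw":0,"linear":[0,3,0],"twist":0},{"jaw":0,"linear":[0,3,0],"twist":0},{"jaw":0,"linear":[0,3,0],"twist":0},{"jaw":0,"linear":[0,3,0],"twist":0},{"jaw":0,"linear":[0,3,0],"twist":0},{"jaw":0,"linear":[0,3,0],"twist":0},{"jaw":0,"linear":[0,0,0],"twist":0}]' | egrep 'pos|ft|width'
python3 disc.py 2>/dev/null; python3 -c "
from h import *
c=shot('top'); cv2.imwrite('pics/t3.png',cv2.resize(c['color'][140:310,90:450],(800,378),interpolation=cv2.INTER_CUBIC))"
```

```text
position: [0.6081, 0.3007, 0.1916]
ft_force: [0.7, 0.2, -0.2]
grip_width: -0.0
position: [0.7731, 0.1632, 0.1834]
ft_force: [0.2, -0.7, -0.1]
grip_width: -0.0
top pegs [(np.float64(13.4), np.float64(0.096)), (np.float64(73.2), np.float64(0.097))]
  notch 0  
  mark 0 [nan nan nan] nan
  piece (array([551.8, 361.3]), array([37. , 32.1]), 4.7, 125) [ 20. 133. 119.]
  piece (array([493.2, 359.4]), array([23.1, 38.5]), 78.4, 80) [ 10. 129. 150.]
scene pegs [(np.float64(-165.0), np.float64(0.095)), (np.float64(-105.0), np.float64(0.099)), (np.float64(-47.8), np.float64(0.101))]
  notch 16 [0.52227308 0.27546837 0.04356288] -104.44815428492159
  mark 6 [0.40917787 0.38684831 0.0406329 ] 163.73429429257402
  piece (array([489.5, 346.7]), array([26. , 40.2]), 46.7, 78) [  9. 123. 106.]
```

View pics/t3.png

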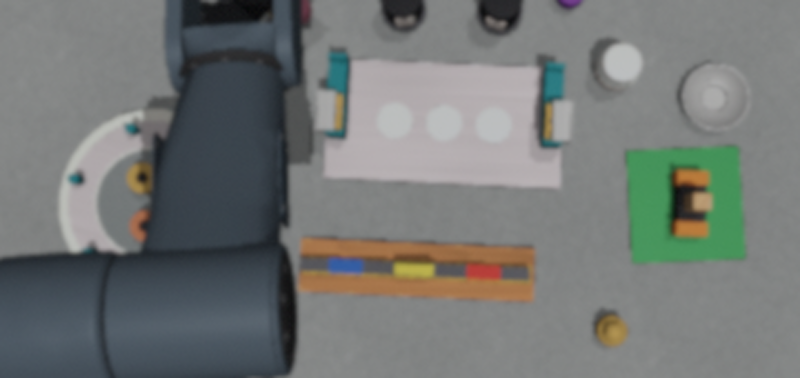

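The bar lies on the stripe (415,270), the rack is empty, the mallet is on its mat, and the arm hides most of the table. I'm clearing the view to verify the disc.

```bash
python3 -m pendant '[{"jaw":0,"linear":[-3.4,0,0],"twist":0},{"jaw":0,"linear":[-3.4,0,0],"twist":0},{"jaw":0,"linear":[-3.4,0,0],"twist":0},{"jaw":0,"linear":[-3.4,0,0],"twist":0},{"jaw":0,"linear":[-3.4,0,0],"twist":0},{"jaw":0,"linear":[-3.4,0,0],"twist":0},{"jaw":0,"linear":[-3.4,0,0],"twist":0},{"jaw":0,"linear":[-3.4,0,0],"twist":0},{"jaw":0,"linear":[-3.4,0,0],"twist":0},{"jaw":0,"linear":[0,0,0],"twist":0}]' | egrep 'pos|ft|width'
python3 disc.py 2>/dev/null; python3 -c "
from h import *
c=shot('top'); cv2.imwrite('pics/t4.png',cv2.resize(c['color'][170:290,100:230],(650,600),interpolation=cv2.INTER_CUBIC))
W=world(c)
print(rect(pts(W,(.39,-.17),(.49,.18),.02,.035)), rect(pts(W,(.45,-.43),(.61,-.27),.03,.047)))"
```

```text
position: [0.5736, -0.0728, 0.1845]
ft_force: [0.1, -0.3, -0.2]
grip_width: 0.0003
top pegs [(np.float64(-167.8), np.float64(0.096)), (np.float64(-107.2), np.float64(0.096)), (np.float64(-46.7), np.float64(0.095)), (np.float64(13.9), np.float64(0.096)), (np.float64(73.2), np.float64(0.097)), (np.float64(132.5), np.float64(0.097))]
  notch 4 [0.43106017 0.38419063 0.0414782 ] 161.25598037861496
  mark 16 [0.40853872 0.38986664 0.03978576] 162.00093992565496
  piece (array([552.3, 358.8]), array([38. , 36.9]), 70.1, 132) [ 20.  135.  155.5]
  piece (array([491.4, 352.5]), array([35.5, 39.5]), 56.1, 145) [ 10. 134. 156.]
scene pegs [(np.float64(-165.2), np.float64(0.096)), (np.float64(-104.8), np.float64(0.099)), (np.float64(-47.2), np.float64(0.1)), (np.float64(10.7), np.float64(0.098)), (np.float64(71.6), np.float64(0.095)), (np.float64(133.3), np.float64(0.094))]
  notch 3 [0.54370984 0.41126602 0.04646268] 71.52258296363439
  mark 7 [0.41138603 0.38567575 0.04161319] 164.04313091845532
  piece (array([491.2, 347.7]), array([33.8, 35.2]), 58.0, 97) [  9. 128. 159.]
  piece (array([552.6, 354.6]), array([36.4, 37.3]), 17.7, 111) [ 18. 126. 156.]
(array([441.5,  11.7]), array([ 43.6, 295.2]), 3.6, 263) (array([ 530.1, -345.6]), array([40.8, 83.7]), 87.0, 332)
```

View pics/t4.png

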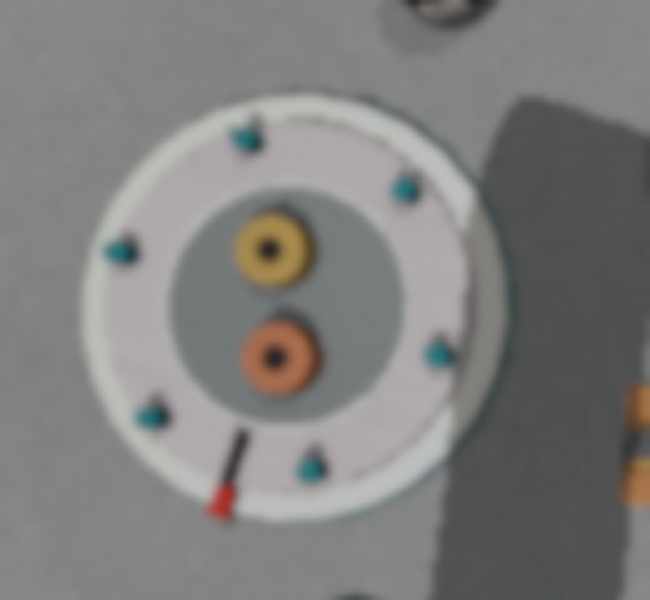

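The notch (240,440) points straight at the red mark (223,500), and both pieces stand inside the circle at (270,250) and (280,357). Peg and notch angles agree within about 1°. I'm handing in.

```bash
python3 -c "
from rig import robot
print(robot.hand_in())"
```

```text
the job is handed in; nothing more can be done
None
```

The job is handed in, and the last camera check before it showed every item in place: bar on the stripe, mallet on its mat, brass and copper pieces upright in the white circle (the aluminium one was absent), and notch at the red mark within about 1°; the verdict was not shown to me.

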